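# Unstack returned supplies into their holders

## Task

Take the stack on the bench apart from the top down, one thing at a time, and set each thing down flat in its own fitted holder, the same way up as it lies now: the marker pen in the long narrow one, the small flat carton in the small rectangular one, the label roll in the round one, the large carton in the large rectangular one. Do not let anything tip over, and leave the screw-lid tub and the line spool where they stand.

Things in the scene. Friction and masses are not known exactly. Their poses are not given: they have to be found in the camera images.
- pen: Black and white felt marker, 135 mm long, 18 mm wide, 18 mm high as it lies, 18 g; on top of the stack, on the small carton. Does not roll. Origin: centre of its underside; its length runs along its y axis, z up.
- small_carton: Flat red carton, 68 (x) x 45 (y) x 16 (z) mm, 30 g; second from the top, lying on the label roll, its length roughly along the pen. Origin: centre of its underside.
- label_roll: Plain white roll of labels standing on end, 62 mm diameter, 50 mm high, with a 22 mm core hole along its z axis, about 0.1 kg; third from the top, on the large carton. Can be gripped across its diameter in any direction. Origin: centre of its underside.
- large_carton: Blue and white carton, 61 (x) x 90 (y) x 45 (z) mm, about 0.34 kg; bottom of the stack, on the bench. Origin: centre of its underside.
- pen_holder: Long narrow holder, fixed to the bench, grey plastic, all holders have a 3 mm floor and a wall whose rim is 9 mm above the bench (6 mm above the floor), wall 3 mm thick with a 4 mm wide, 2 mm thick foot outside it. Origin: centre of the underside, on the bench; z up. Clear inside 36 (x) x 153 (y) mm, for the marker pen.
- small_carton_holder: Small rectangular holder, fixed to the bench, grey plastic, all holders have a 3 mm floor and a wall whose rim is 9 mm above the bench (6 mm above the floor), wall 3 mm thick with a 4 mm wide, 2 mm thick foot outside it. Origin: centre of the underside, on the bench; z up. Clear inside 86 (x) x 63 (y) mm, for the small carton.
- roll_holder: Round holder, fixed to the bench, grey plastic, all holders have a 3 mm floor and a wall whose rim is 9 mm above the bench (6 mm above the floor), wall 3 mm thick with a 4 mm wide, 2 mm thick foot outside it. Origin: centre of the underside, on the bench; z up. Clear inside 81 mm diameter, for the label roll.
- large_carton_holder: Large rectangular holder, fixed to the bench, grey plastic, all holders have a 3 mm floor and a wall whose rim is 9 mm above the bench (6 mm above the floor), wall 3 mm thick with a 4 mm wide, 2 mm thick foot outside it. Origin: centre of the underside, on the bench; z up. Clear inside 79 (x) x 108 (y) mm, for the large carton.
- tub: Loose round tub with a black screw lid, 66 mm diameter, 70 mm high, on the robot's side of the work; leave it alone. Origin: centre of its underside.
- spool: Loose green line spool lying flat, 79 mm diameter, 22 mm high, on the robot's side of the work; leave it alone. Origin: centre of its underside.
Not all that is in view belongs to the job. Leave any purple look-alike of the large_carton alone. What is shaped like the label_roll but yellow is not meant.

How it is judged:
On the way, in this order (a step that is already met when the one before it is completed fails the run):
1. the marker pen lies flat in its holder (horizontal distance between pen and pen_holder below 0.015 m and z of pen in the frame of pen_holder between 0 and 0.0055 m and angle between pen's own z axis and vertical below 0.06 rad), for 0.2 s.
2. the small flat carton lies flat in its holder (horizontal distance between small_carton and small_carton_holder below 0.015 m and z of small_carton in the frame of small_carton_holder between 0 and 0.0055 m and angle between small_carton's own z axis and vertical below 0.06 rad), for 0.2 s.
3. the label roll lies flat in its holder (horizontal distance between label_roll and roll_holder below 0.015 m and z of label_roll in the frame of roll_holder between 0 and 0.0055 m and angle between label_roll's own z axis and vertical below 0.06 rad), for 0.2 s.
4. the large carton lies flat in its holder (horizontal distance between large_carton and large_carton_holder below 0.015 m and z of large_carton in the frame of large_carton_holder between 0 and 0.0055 m and angle between large_carton's own z axis and vertical below 0.06 rad), for 0.2 s.
At the end, for the whole second after the job is handed in: Each of the four things rests flat on the floor of its own holder, inside the wall: centre within 15 mm of the holder's centre, underside less than 5.5 mm above the holder's underside, tilt under 0.06 rad, at rest and released (all of step 1 and all of step 2 and all of step 3 and all of step 4 and linear speed of each of pen, small_carton, label_roll, large_carton below 0.02 m/s); the robot touches nothing.
It fails at once if one of the four things is tipped over (tilt over 0.7 rad) (angle between any of pen, small_carton, label_roll, large_carton's own z axis and vertical above 0.7 rad).
It fails at once if the tub or the line spool is shifted by more than 30 mm (distance of any of tub, spool from where it was at the start of the episode above 0.03 m).
It also fails if it takes over 120 s, if anything falls off the work surface, if the arm or the gripper's body presses on something with over 40 N, if the wrist force passes 120 N, or if a joint passes its speed limit or range.

## Robot

A 6-joint arm with a two-finger parallel gripper is mounted at the origin on the work surface; the furniture and walls round the work are solid. World frame = base frame: x ahead of the robot, y to its left, z up, the work surface at z = 0. Lengths are in m, angles in rad, forces in N, time in s.
With the tool pointing down it reaches from about 0.375 to 0.9 m from the base axis. Payload 3.1 kg.
Tool frame: the origin (TCP) lies midway between the tips of the shut fingers; the grasp point (between the pads) lies 19 mm behind it (manip.hold_point_z is the distance from the TCP to the grasp point, in m); z points along the fingers, y is the direction in which the jaws open and shut (so a half turn about z gives the same grasp; the last joint's range is limited). The gripper opens to 85 mm and grips with 20 to 120 N. Pads are 22 mm wide; open, the fingers measure 114 mm over their backs; the gripper's body (76 mm by 85 mm) begins 54 mm behind the grasp point. The pads swing forward as they close: fully open they stand 13 mm farther back than shut.
Start: joints at [1.054, 0.527, 1.433, -0, 1.181, -0.178], TCP at [0.207, 0.59, 0.231] pointing down, gripper open.
Joint ranges: [-3.08, 3.08], [-0.75, 2.2], [0.22, 2.44], [-1.43, 4.57], [0, 2.65], [-2.85, 2.85]. Speed limits (rad/s): [2.79, 2.79, 3.14, 3.14, 3.14, 3.14].

## Interface

Orientations are given as a unit quaternion [x, y, z, w].
In Python, from station import manip gives the robot as it stands.
- The arm moves only by the tool drive_tool, never from a script. Its argument "motion" is one flat list of numbers, 7 for each row, row after row: the shift along the tool's x, y, z in mm, then the turn, a rotation vector about the tool's x, y, z in degrees, then the finger opening in mm, from 0 to 85.4. A call has 1 to 8 rows; each row is the pose to reach, as a shift and turn from the pose measured when the call began, along the tool's axes at that moment; what a row does not reach only later rows make up. A row lasts 1/8 s, in which the tool goes at most 62.5 mm and 10.7 degrees, less where a joint would pass 70% of its speed; a pose out of reach is approached as far as the arm can. A call with a gripper value outside its range is refused whole. The fingers move at their own pace and stop on an object; "force" is the grip in N (left out, the last holds). Time passes only in rows, so rows that repeat a pose let the fingers close. It gives the time, the measured TCP pose, the force and the opening at its end, in the units of the state.
- manip.sense(): the state, without advancing time (a new reading comes with each control period).
- manip.snapshot(name): name is "side" or "top"; returns a dict with "color" (480x640x3 uint8, red, green, blue), "fx", "fy", "cx", "cy" (pixels), "view" (4x4, takes a point from world to camera coordinates). Camera axes: x right, y up, looking along -z (the intrinsics and any distortion apply to the point x, -y, -z); pixel columns grow to the right and rows downward; lengths in m; the calibration is good to about 2 mm. A picture is of the moment at which its call begins. There is no depth.
- manip.sign_off(): hands the job in, once; it reports no verdict.
The state is a dict: "t": time; "q": joint angles; "qd": joint speeds; "tau": joint torques, N m; "tcp_pos": TCP position; "tool_rot": TCP orientation; "force": force on the tool from outside, world axes, zero at the start; "ft_torque": the same for the moment, N m; "finger_gap": opening from 0.0 (shut) to 1.0 (fully open).
Only numpy, scipy, OpenCV 4.12 (cv2) and the standard library are available. Lean on these libraries where they do the work, as an engineer would, in place of code of your own. Each camera call takes 0.05 s, during which the arm holds its last target.

## Working session

There is one attempt and no reset: what is moved stays moved. The work goes in short steps, Python scripts to look and compute and a tool call to move; the robot and the scene stay as the last step left them, time stands still between calls to the robot, and variables do not carry over. Pictures are saved under pics/ and viewed, and the job is handed in when it is done.

Besides the shell and the picture viewer there is one more tool, called after "Request:" as name(argument=value, ...), one argument or row to a line, values as JSON. drive_tool: Moves the arm, as the interface text tells. Its arguments: {"type":"object","properties":{"motion":{"type":"array","items":{"type":"number"}},"force":{"type":"number"}},"required":["motion"]}

```bash
ls; mkdir -p pics; python3 - <<'E'
from station import manip
import cv2,numpy as np
s=manip.sense();print({k:np.round(v,3).tolist() for k,v in s.items()})
for n in("top","side"):
    d=manip.snapshot(n);cv2.imwrite(f"pics/{n}0.png",d["color"][...,::-1])
    print(n,{k:(np.round(v,4).tolist() if k!="color" else 0) for k,v in d.items()})
E
```

```text
pics
{'t': 0.0, 'q': [1.054, 0.528, 1.434, 0.0, 1.181, -0.179], 'qd': [-0.002, -0.001, -0.002, 0.0, 0.001, 0.0], 'tau': [0.001, -44.236, -17.803, -0.0, 0.009, -0.0], 'tcp_pos': [0.207, 0.589, 0.23], 'tool_rot': [0.168, 0.986, -0.001, -0.0], 'force': [0.324, -0.161, 0.327], 'ft_torque': [-0.018, -0.009, 0.0], 'finger_gap': 0.999}
top {'color': 0, 'fx': 543.276, 'fy': 543.276, 'cx': 328.257, 'cy': 249.4614, 'view': [[-0.0278, -0.9996, 0.0059, 0.0253], [0.9849, -0.0264, 0.1712, -0.3529], [-0.171, 0.0106, 0.9852, -1.3293], [0.0, 0.0, 0.0, 1.0]]}
side {'color': 0, 'fx': 556.8632, 'fy': 556.8632, 'cx': 319.0373, 'cy': 246.0439, 'view': [[0.9981, 0.0579, -0.0203, -0.3476], [-0.005, 0.407, 0.9134, -0.0876], [0.0612, -0.9116, 0.4065, -1.3207], [0.0, 0.0, 0.0, 1.0]]}
```

View pics/top0.png

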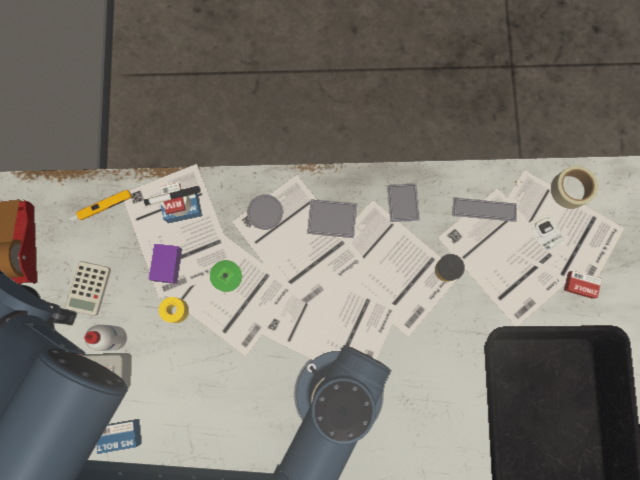

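View pics/side0.png

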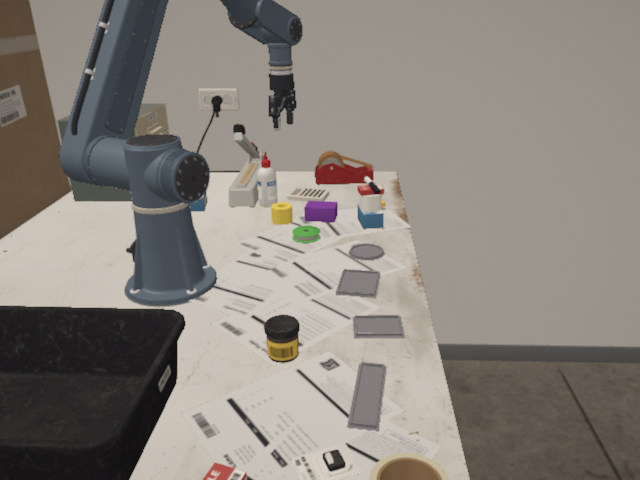

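The top view shows the stack at about (180,203), with the holders at round (265,212), large (332,217), small (403,202) and pen (484,209). The side view shows the stack at (370,205). Next I'll zoom in on the stack.

```bash
cat > h.py <<'E'
import cv2,numpy as np
from station import manip
def ray(d,u,v):
    V=np.array(d["view"]);R=V[:3,:3];c=-R.T@V[:3,3]
    r=R.T@np.array([(u-d["cx"])/d["fx"],-(v-d["cy"])/d["fy"],-1.]);return c,r
def onz(d,u,v,z):
    c,r=ray(d,u,v);return (c+r*(z-c[2])/r[2])
def proj(d,p):
    V=np.array(d["view"]);q=V[:3,:3]@np.array(p)+V[:3,3]
    return np.array([d["cx"]+d["fx"]*q[0]/-q[2],d["cy"]-d["fy"]*q[1]/-q[2]])
def crop(d,x,y,w,h,s,name):
    cv2.imwrite(name,cv2.resize(d["color"][y:y+h,x:x+w,::-1],None,fx=s,fy=s,interpolation=cv2.INTER_CUBIC))
E
python3 - <<'E'
from h import *
t=manip.snapshot("top");s=manip.snapshot("side")
crop(t,130,165,100,75,8,"pics/c1.png");crop(s,335,165,80,70,8,"pics/c2.png")
crop(t,230,165,310,90,2.5,"pics/c3.png")
g=t["color"].astype(int)
mx=g.max(2);mn=g.min(2)
m=((mx<140)&(mx>60)&(mx-mn<22)).astype(np.uint8)*255
m[:175]=0;m[245:]=0;m[:,:240]=0;m[:,530:]=0
m=cv2.morphologyEx(m,cv2.MORPH_OPEN,np.ones((5,5)))
for c in cv2.findContours(m,0,2)[0]:
    if cv2.contourArea(c)<300: continue
    r=cv2.minAreaRect(c);print(r,cv2.contourArea(c))
    w=np.array([onz(t,u,v,0.005)[:2] for u,v in cv2.boxPoints(r)])
    e=np.roll(w,-1,0)-w
    print(" ctr",w.mean(0).round(4),[(round(float(np.hypot(*k)),4),round(float(np.degrees(np.arctan2(k[1],k[0]))),1)) for k in e[:2]])
E
```

```text
((331.4918518066406, 218.09017944335938), (45.90161895751953, 33.769832611083984), 5.19442892074585) 1385.0
 ctr [0.4399 0.0048] [(0.0892, -6.3), (0.1189, -96.9)]
((484.140869140625, 208.99758911132812), (63.31611251831055, 17.330257415771484), 5.355824947357178) 949.0
 ctr [ 0.4534 -0.3908] [(0.0464, -9.0), (0.1639, -97.0)]
((264.41180419921875, 211.35296630859375), (34.92512893676758, 33.95498275756836), 14.03624439239502) 960.5
 ctr [0.4622 0.1773] [(0.0896, -13.8), (0.0911, -105.9)]
((402.77874755859375, 202.06556701660156), (36.66697692871094, 28.699831008911133), 84.80557250976562) 925.5
 ctr [ 0.4776 -0.1811] [(0.0751, -86.1), (0.0978, -178.1)]
```

View pics/c1.png

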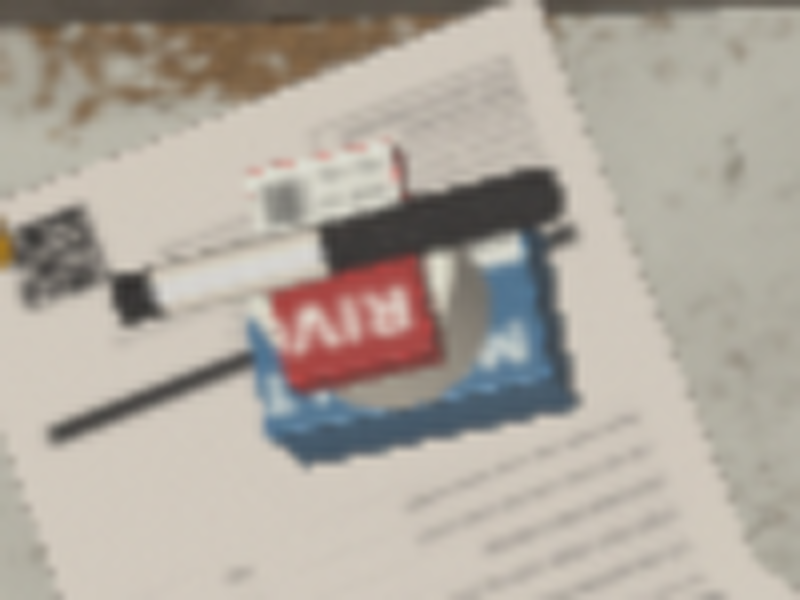

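View pics/c2.png

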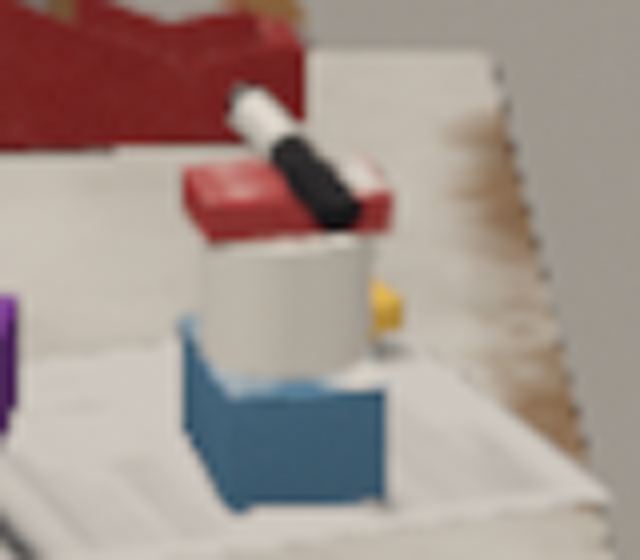

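View pics/c3.png

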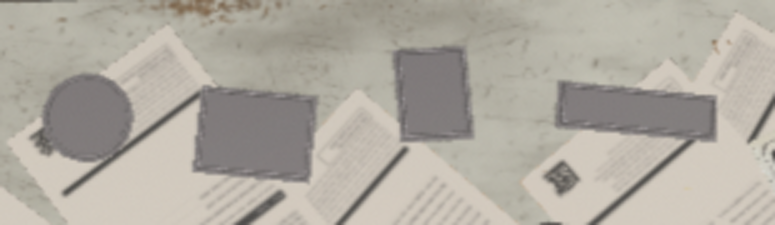

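```bash
cat >> h.py <<'E'
from scipy.spatial.transform import Rotation as Rn
def go(p,phi):
    "print shift mm & turn deg in tool axes for TCP p and jaw (tool y) angle phi deg"
    s=manip.sense();R=Rn.from_quat(s["tool_rot"]).as_matrix()
    best=None
    for k in(phi,phi+180):
        a=np.radians(k);y=np.array([np.cos(a),np.sin(a),0]);z=np.array([0,0,-1.])
        T=np.c_[np.cross(y,z),y,z];rv=np.degrees(Rn.from_matrix(R.T@T).as_rotvec())
        if best is None or np.linalg.norm(rv)<np.linalg.norm(best):best=rv
    print("shift",(R.T@(np.array(p)-s["tcp_pos"])*1000).round(1),"turn",best.round(1),"| t",round(s["t"],2),"tcp",np.round(s["tcp_pos"],4),"q",np.round(s["q"],2),"F",np.round(s["force"],1),"gap",round(s["finger_gap"],3))
E
python3 - <<'E'
from h import *
t=manip.snapshot("top")
f=lambda u,v:(130+u/8-.44,165+v/8-.44)
a=onz(t,*f(115,300),.12);b=onz(t,*f(562,192),.12)
print(a,b,(a+b)/2,np.linalg.norm(a-b),np.degrees(np.arctan2(*(b-a)[[1,0]])))
c=(a+b)/2
# mask of pen along x to refine axis in top
for p in [(265,385),(442,360),(290,390),(418,255)]:
    print("carton",onz(t,*f(*p),.111))
s=manip.snapshot("side");print(proj(s,c), "crop",(proj(s,c)-[335,165])*8,(proj(s,a)-[335,165])*8,(proj(s,b)-[335,165])*8)
th=np.degrees(np.arctan2(*(b-a)[[1,0]]))
go([c[0],c[1],.2],th+90)
E
```

```text
[0.46336379 0.4495178  0.12      ] [0.4930135  0.31794911 0.12      ] [0.47818865 0.38373345 0.12      ] 0.13486818725564406 -77.30023661251691
carton [0.43861945 0.40731495 0.111     ]
carton [0.44487772 0.35498634 0.111     ]
carton [0.43689798 0.39987125 0.111     ]
carton [0.47732592 0.36269754 0.111     ]
[371.31920753 184.57934597] crop [290.55366024 156.63476773] [245.5488493 102.3965079] [339.13589601 215.18441769]
shift [-324.1 -104.2   31. ] turn [-0.   0.  57.9] | t 0.3 tcp [0.207  0.5895 0.231 ] q [ 1.05  0.53  1.43 -0.    1.18 -0.18] F [ 0.6 -0.7 -0.3] gap 0.997
```

Request:
drive_tool(
  motion=[-54,-17,5,0,0,9.6,50,-108,-35,10,0,0,19.3,50,-162,-52,15,0,0,29,50,-216,-69,20,0,0,38.6,50,-270,-87,26,0,0,48.3,50,-324,-104,31,0,0,57.9,50,-324,-104,31,0,0,57.9,50,-324,-104,31,0,0,57.9,50],
  force=25,
)

```text
t: 1.3
tcp_pos: [0.4778, 0.3839, 0.1998]
tool_rot: [0.624, 0.781, -0.001, -0.0]
force: [-0.7, -0.3, -0.3]
finger_gap: 0.586
```

```bash
python3 - <<'E'
from h import *
go([.4782,.3837,.118],12.7)
s=manip.snapshot("side");crop(s,320,120,100,100,6,"pics/s1.png")
E
```

```text
shift [-0.2  0.5 81.8] turn [-0.1  0.   0. ] | t 1.3 tcp [0.4778 0.3839 0.1998] q [0.49 0.55 1.49 0.   1.1  0.27] F [-0.7 -0.3 -0.3] gap 0.586
```

View pics/s1.png

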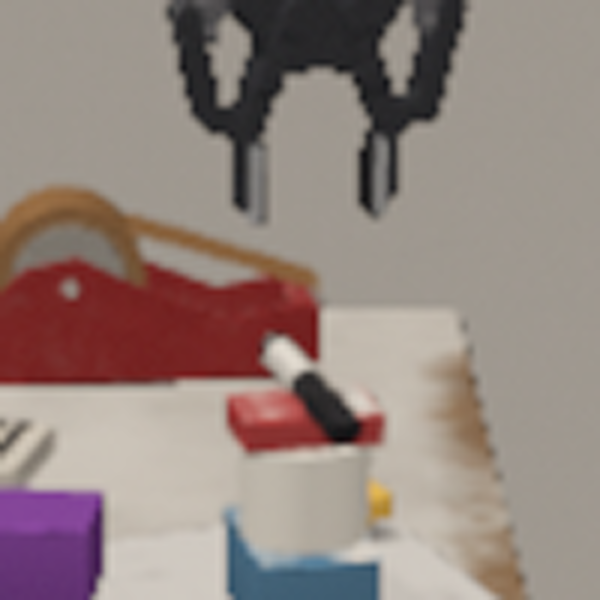

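The side view shows the open fingertips at about (363,157) and (383,156), straddling the pen.

Request:
drive_tool(
  motion=[0,0,40,0,0,0,50,0,0,65,0,0,0,50,0,0,81,0,0,0,50,0,0,81,0,0,0,50,0,0,81,0,0,0,10,0,0,81,0,0,0,10,0,0,81,0,0,0,10,0,0,81,0,0,0,10],
  force=25,
)

```text
t: 2.35
tcp_pos: [0.4779, 0.3849, 0.1203]
tool_rot: [0.624, 0.782, 0.001, 0.0]
force: [-0.9, 0.3, 5.2]
finger_gap: 0.2
```

```bash
python3 - <<'E'
from h import *
go([.4782,.3837,.118],12.7)
s=manip.snapshot("side");crop(s,320,120,100,100,6,"pics/s2.png")
E
```

```text
shift [-1.2 -0.   2.3] turn [ 0.1 -0.   0.1] | t 2.35 tcp [0.4779 0.3849 0.1203] q [0.5  0.65 1.56 0.   0.93 0.27] F [-0.9  0.3  5.2] gap 0.2
```

View pics/s2.png

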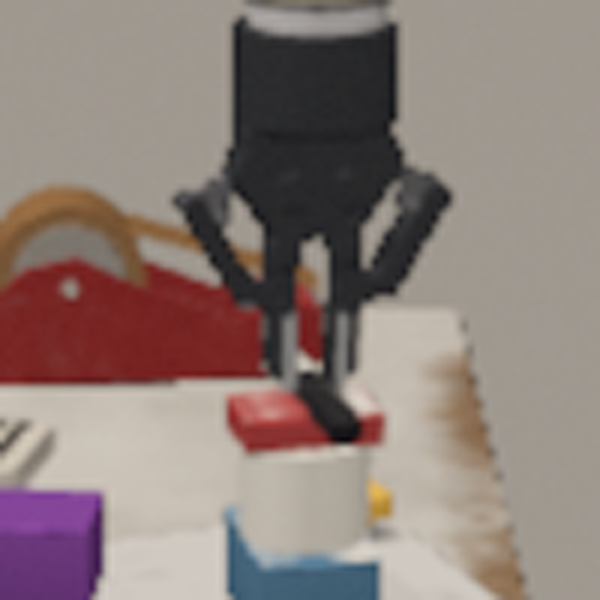

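The fingers closed on the pen at a 17 mm gap. Lifting.

Request:
drive_tool(
  motion=[0,0,-5,0,0,0,10,0,0,-15,0,0,0,10,0,0,-40,0,0,0,10,0,0,-80,0,0,0,10,0,0,-80,0,0,0,10],
)

```text
t: 3.02
tcp_pos: [0.48, 0.386, 0.2042]
tool_rot: [0.624, 0.782, 0.004, 0.002]
force: [0.3, -0.2, -0.3]
finger_gap: 0.202
```

```bash
python3 - <<'E'
from h import *
go([.4534,-.3908,.2],-7.5)
s=manip.snapshot("side");crop(s,320,120,100,100,6,"pics/s3.png")
E
```

```text
shift [-7.515e+02 -1.982e+02  3.000e-01] turn [ 0.5 -0.2 20.3] | t 3.02 tcp [0.48   0.386  0.2042] q [0.5  0.54 1.49 0.   1.1  0.27] F [ 0.3 -0.2 -0.3] gap 0.202
```

View pics/s3.png

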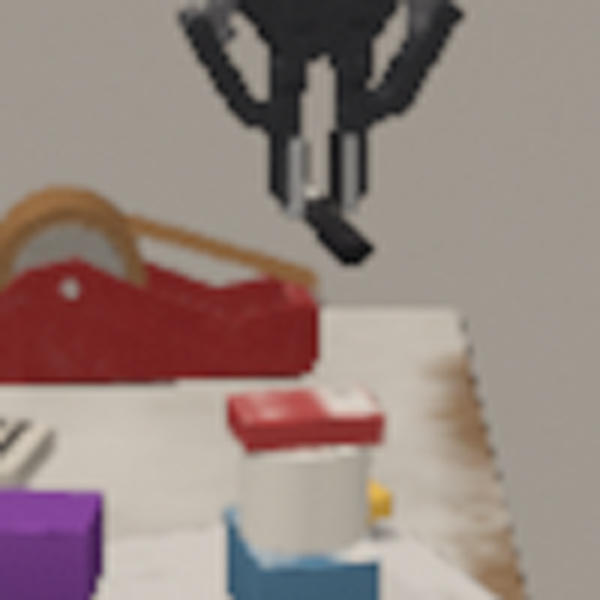

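The pen is held clear of the stack, and the carton and roll below are undisturbed. Next is transit to the pen holder.

Request:
drive_tool(
  motion=[-30,-8,0,0,0,1,10,-85,-22,0,0,0,2.5,10,-143,-38,0,0,0,4,10,-201,-53,0,0,0,5.5,10,-259,-68,0,0,0,7,10,-317,-84,0,0,0,9,10,-375,-99,0,0,0,10.5,10,-420,-111,0,0,0,12,10],
)

```text
t: 4.08
tcp_pos: [0.4624, -0.051, 0.2001]
tool_rot: [0.703, 0.711, 0.002, -0.0]
force: [0.7, 0.3, -0.9]
finger_gap: 0.196
```

```bash
python3 - <<'E'
from h import *
go([.4534,-.3908,.15],-7.5)
E
```

```text
shift [-339.9  -13.1   48.9] turn [ 0.1 -0.2  8.2] | t 4.08 tcp [ 0.4624 -0.051   0.2001] q [-0.35  0.36  1.86  0.    0.92 -0.37] F [ 0.7  0.3 -0.9] gap 0.196
```

Request:
drive_tool(
  motion=[-50,-2,5,0,0,1.5,10,-108,-4,12,0,0,3,10,-166,-7,20,0,0,4.5,10,-224,-9,30,0,0,6,10,-282,-11,40,0,0,7.5,10,-320,-13,49,0,0,8.2,10,-340,-13,49,0,0,8.2,10,-340,-13,49,0,0,8.2,10],
)

```text
t: 5.08
tcp_pos: [0.4533, -0.3912, 0.1494]
tool_rot: [0.752, 0.659, 0.002, -0.001]
force: [0.2, 0.2, 0.4]
finger_gap: 0.2
```

```bash
python3 - <<'E'
from h import *
go([.4534,-.3908,.04],-7.5)
t=manip.snapshot("top");s=manip.snapshot("side")
a=cv2.resize(t["color"][160:260,420:550],None,fx=4,fy=4,interpolation=2);b=cv2.resize(s["color"][280:460,300:480],None,fx=2.2222,fy=2.22222,interpolation=2)
o=np.zeros((400,920,3),np.uint8);o[:,:520]=a;o[:,520:]=b
cv2.imwrite("pics/p1.png",cv2.resize(o,(800,348))[...,::-1])
crop(t,130,165,100,75,8,"pics/p1b.png")
E
```

```text
shift [ -0.   -0.  109.4] turn [ 0.1 -0.3 -0.1] | t 5.08 tcp [ 0.4533 -0.3912  0.1494] q [-0.9   0.6   1.57  0.    0.97 -0.77] F [0.2 0.2 0.4] gap 0.2
```

View pics/p1.png

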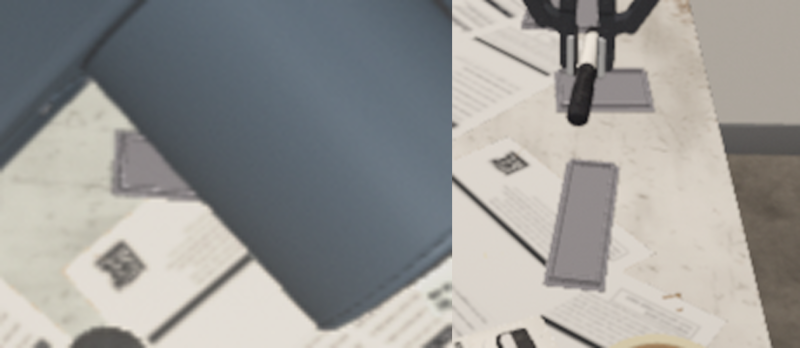

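View pics/p1b.png

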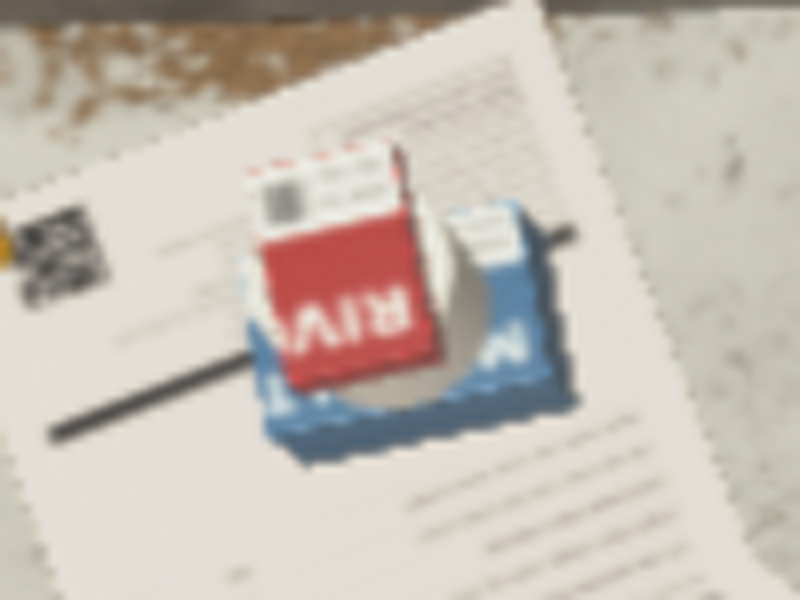

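```bash
python3 - <<'E'
from h import *
s=manip.snapshot("side")
im=np.ascontiguousarray(s["color"]);
c=np.array([.4533,-.3912,.1494]);a=np.radians(-7.5+90);L=np.array([np.cos(a),np.sin(a),0])*.0675
pts=[proj(s,c+k*L+[0,0,-.0003]) for k in(-1,0,1)];print(pts)
d=dict(s);im=cv2.resize(im[270:350,320:420],None,fx=7,fy=7,interpolation=2)
for p in pts: cv2.circle(im,tuple(int(x) for x in (p+.5-[320,270])*7),4,(0,255,0),-1)
cv2.imwrite("pics/p2.png",im[...,::-1])
E
```

```text
[array([364.48537627, 341.74145536]), array([369.40301944, 317.8433957 ]), array([373.68546002, 297.03220284])]
```

View pics/p2.png

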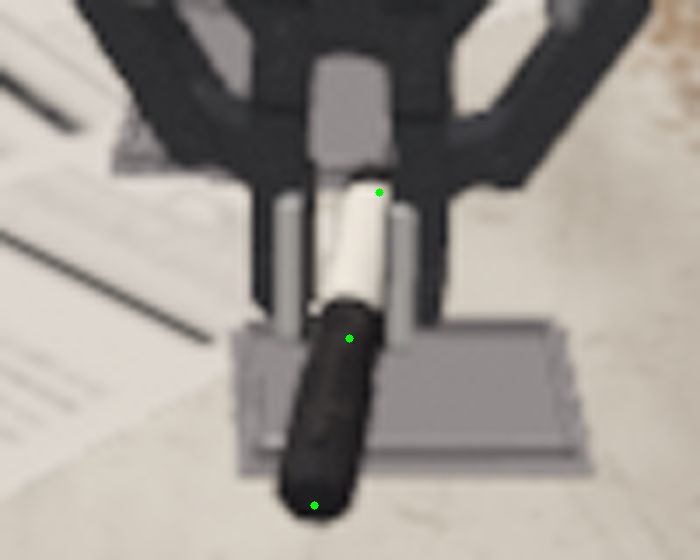

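The pen hangs level, with its end at about (365,340) in the side view, within 2–3 px of where I expected. Lowering it into the holder.

Request:
drive_tool(
  motion=[0,0,30,0,0,0,10,0,0,70,0,0,0,10,0,0,105,0,0,0,10,0,0,125,0,0,0,10,0,0,131,0,0,0,10,0,0,133,0,0,0,10,0,0,133,0,0,0,10],
)

```text
t: 6.1
tcp_pos: [0.4543, -0.3883, 0.018]
tool_rot: [0.751, 0.66, 0.002, -0.001]
force: [0.2, 0.2, -0.0]
finger_gap: 0.195
```

```bash
python3 - <<'E'
from h import *
go([.4534,-.3908,.013],-7.5)
s=manip.snapshot("side")
crop(s,320,330,100,110,6,"pics/p3.png")
E
```

```text
shift [-2.6 -0.5  5. ] turn [ 0.1 -0.2  0.1] | t 6.1 tcp [ 0.4543 -0.3883  0.018 ] q [-0.9   0.79  1.64  0.01  0.71 -0.77] F [ 0.2  0.2 -0. ] gap 0.195
```

View pics/p3.png

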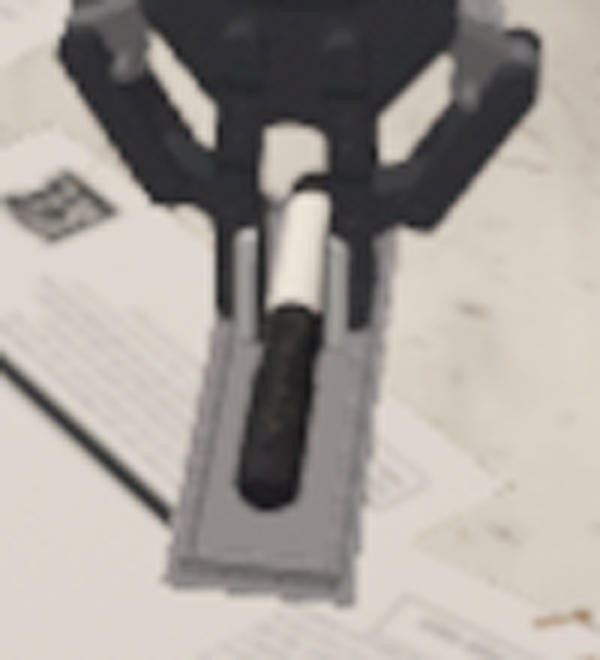

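```bash
python3 - <<'E'
from h import *
s=manip.snapshot("side")
f=lambda u,v:(320+u/6-.5,330+v/6-.5)
for z in(.014,.018,.022):print("near end",onz(s,*f(268,495),z),"far",onz(s,*f(310,185),z))
print("holder inner front",onz(s,*f(172,575),.002),onz(s,*f(345,600),.002))
E
```

```text
near end [ 0.44582519 -0.45193741  0.014     ] far [ 0.46054174 -0.31472645  0.014     ]
near end [ 0.44570036 -0.45661113  0.018     ] far [ 0.46031812 -0.32032122  0.018     ]
near end [ 0.44557553 -0.46128484  0.022     ] far [ 0.46009451 -0.325916    0.022     ]
holder inner front [ 0.42088366 -0.46934779  0.002     ] [ 0.46526127 -0.47693265  0.002     ]
```

Rays put the pen centre within about 3 mm of the holder centre. Lowering the last few millimetres, then releasing.

Request:
drive_tool(
  motion=[-2,0,2,0,0,0,10,-2.5,0,4,0,0,0,10,-2.5,0,5,0,0,0,10,-2.5,0,6,0,0,0,10,-2.5,0,6,0,0,0,10],
)

```text
t: 6.82
tcp_pos: [0.4538, -0.391, 0.012]
tool_rot: [0.751, 0.66, 0.002, -0.001]
force: [-0.1, -0.1, -0.1]
finger_gap: 0.199
```

```bash
python3 - <<'E'
from h import *
go([.4534,-.3908,.013],-7.5)
s=manip.snapshot("side")
crop(s,320,330,100,110,6,"pics/p4.png")
E
```

```text
shift [ 0.1 -0.4 -1. ] turn [ 0.1 -0.2  0.1] | t 6.83 tcp [ 0.4538 -0.391   0.012 ] q [-0.9   0.8   1.64  0.01  0.7  -0.77] F [-0.1 -0.1 -0.1] gap 0.199
```

View pics/p4.png

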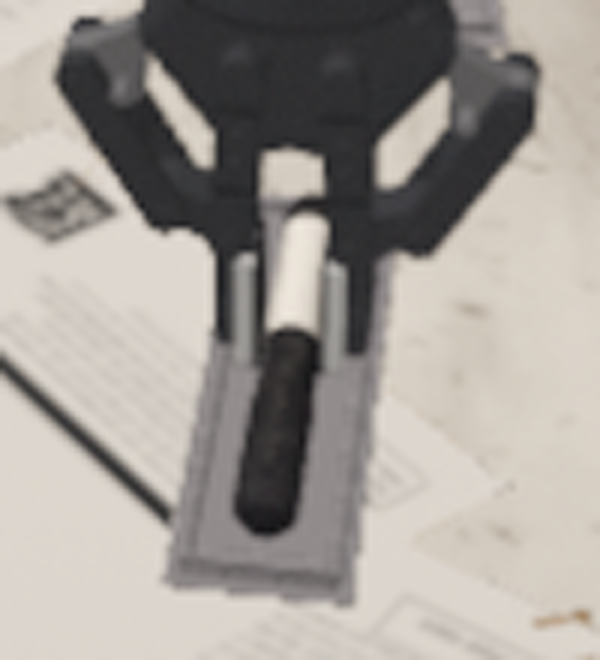

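Request:
drive_tool(
  motion=[0,0,1,0,0,0,10,0,0,1.5,0,0,0,10,0,0,1.5,0,0,0,10],
)

```text
t: 7.25
tcp_pos: [0.4539, -0.391, 0.0118]
tool_rot: [0.751, 0.66, 0.002, -0.0]
force: [-2.1, 2.1, 7.3]
finger_gap: 0.198
```

Contact force is 7 N. Opening slightly and lifting.

Request:
drive_tool(
  motion=[0,0,-0.5,0,0,0,24,0,0,-0.5,0,0,0,28,0,0,-1,0,0,0,30,0,0,-10,0,0,0,30,0,0,-40,0,0,0,30,0,0,-90,0,0,0,50,0,0,-140,0,0,0,60,0,0,-170,0,0,0,70],
)

```text
t: 8.25
tcp_pos: [0.4541, -0.3924, 0.1852]
tool_rot: [0.751, 0.66, 0.002, 0.002]
force: [0.0, 0.7, -0.7]
finger_gap: 0.821
```

```bash
python3 - <<'E'
from h import *
s=manip.snapshot("side");t=manip.snapshot("top")
crop(s,320,330,100,110,6,"pics/p5.png")
f=lambda u,v:(130+u/8-.44,165+v/8-.44)
C=[(250,175),(398,147),(440,360),(292,390)]
# HSV mask free check
w=np.array([onz(t,*f(*p),.111)[:2] for p in C]);print(w,w.mean(0))
print([ (np.hypot(*(w[(i+1)%4]-w[i])),np.degrees(np.arctan2(*(w[(i+1)%4]-w[i])[::-1]))) for i in range(4)])
go([*w.mean(0),.2],0)
E
```

```text
[[0.50339895 0.41336619]
 [0.51095244 0.36929499]
 [0.44489334 0.35557987]
 [0.43688236 0.3992787 ]] [0.47403177 0.38437994]
[(np.float64(0.04471382529885596), np.float64(-80.27441523104297)), (np.float64(0.0674678361310384), np.float64(-168.27094272973275)), (np.float64(0.04442706165197345), np.float64(100.38826089643504)), (np.float64(0.06799202025914325), np.float64(11.957926256778864))]
shift [773.9 -81.5 -16.7] turn [ 0.5  0.2 -7.4] | t 8.35 tcp [ 0.4552 -0.3936  0.1864] q [-0.9   0.55  1.54  0.    1.04 -0.77] F [ 0.  -0.4  0.1] gap 0.82
```

View pics/p5.png

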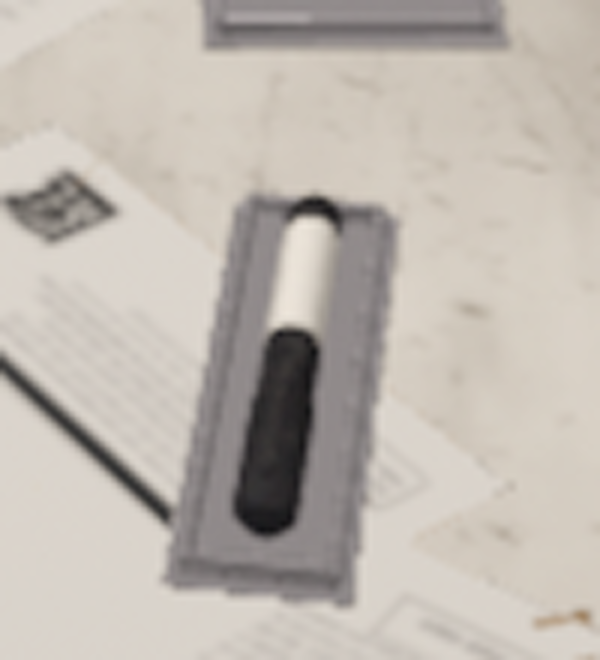

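```bash
python3 - <<'E'
from h import *
s=manip.snapshot("side")
f=lambda u,v:(320+u/6-.42,330+v/6-.42)
for z in (.003,.006,.009): print("near bottom",z,onz(s,*f(265,536),z))
for z in (.018,.021): print("far top",z,onz(s,*f(316,197),z))
for p in [(248,195),(398,207),(352,605),(167,583)]: print("holder foot",onz(s,*f(*p),.001))
g=manip.snapshot("top");crop(g,430,180,110,60,7,"pics/p6.png")
E
```

```text
near bottom 0.003 [ 0.4452527  -0.45516535  0.003     ]
near bottom 0.006 [ 0.4451636  -0.45859115  0.006     ]
near bottom 0.009 [ 0.44507451 -0.46201694  0.009     ]
far top 0.018 [ 0.46205781 -0.32647864  0.018     ]
far top 0.021 [ 0.46188128 -0.33064351  0.021     ]
holder foot [ 0.44244252 -0.30247277  0.001     ]
holder foot [ 0.48763341 -0.30720674  0.001     ]
holder foot [ 0.4671615  -0.47774847  0.001     ]
holder foot [ 0.41973706 -0.47140494  0.001     ]
```

View pics/p6.png

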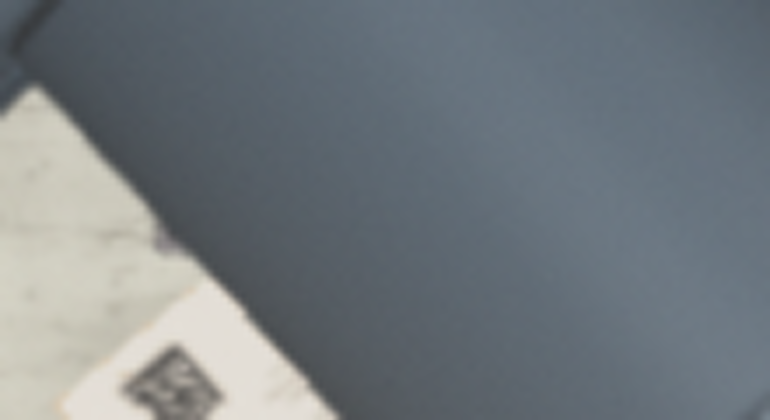

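The pen lies flat in its holder, spanning about (359,418) to (372,363) in the side view. It is level, with its centre about 3 mm from the holder's. Next, the small carton.

```bash
python3 - <<'E'
from h import *
go([.474,.3844,.2],-79)
E
```

```text
shift [772.1 -79.7 -15.8] turn [ 0.  -0.2 71.6] | t 8.45 tcp [ 0.4534 -0.3915  0.1824] q [-0.9   0.55  1.55  0.    1.04 -0.77] F [-0.2  0.9 -0.9] gap 0.821
```

Request:
drive_tool(
  motion=[30,-3,-5,0,0,4,80,88,-9,-10,0,0,9,80,146,-15,-16,0,0,14,80,204,-21,-16,0,0,19,80,262,-27,-16,0,0,24,80,320,-33,-16,0,0,29,80,378,-39,-16,0,0,34,80,430,-44,-16,0,0,39,80],
)

```text
t: 9.45
tcp_pos: [0.4637, 0.0427, 0.1979]
tool_rot: [0.929, 0.37, 0.0, -0.001]
force: [0.9, -0.4, -0.1]
finger_gap: 0.94
```

```bash
python3 - <<'E'
from h import *
go([.474,.3844,.18],-79)
t=manip.snapshot("top");crop(t,430,180,110,60,7,"pics/p7.png")
E
```

```text
shift [ 242.4 -241.    18.9] turn [-0.2 -0.1 32.4] | t 9.45 tcp [0.4637 0.0427 0.1979] q [-0.15  0.37  1.86  0.    0.92  0.66] F [ 0.9 -0.4 -0.1] gap 0.94
```

View pics/p7.png

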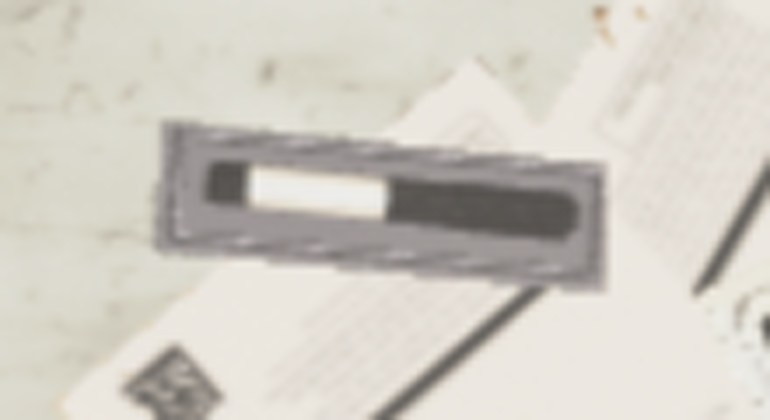

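The top view shows the pen well inside its holder, from (460,206) to (512,210). Continuing to the small carton.

Request:
drive_tool(
  motion=[35,-35,0,0,0,6,80,76,-76,0,0,0,12,80,117,-117,5,0,0,18,80,158,-158,10,0,0,24,80,200,-199,15,0,0,30,80,230,-229,19,0,0,32.4,80,242,-241,19,0,0,32.4,80,242,-241,19,0,0,32.4,80],
)

```text
t: 10.5
tcp_pos: [0.4716, 0.3894, 0.18]
tool_rot: [0.995, 0.098, -0.002, -0.003]
force: [0.9, -0.5, -0.0]
finger_gap: 0.931
```

```bash
python3 - <<'E'
from h import *
go([.474,.3844,.1],-79)
s=manip.snapshot("side");crop(s,320,120,100,100,6,"pics/r1.png")
E
```

```text
shift [ 1.6  5.8 80. ] turn [-0.3  0.1  0.2] | t 10.5 tcp [0.4716 0.3894 0.18  ] q [0.5  0.57 1.52 0.01 1.05 1.88] F [ 0.9 -0.5 -0. ] gap 0.931
```

View pics/r1.png

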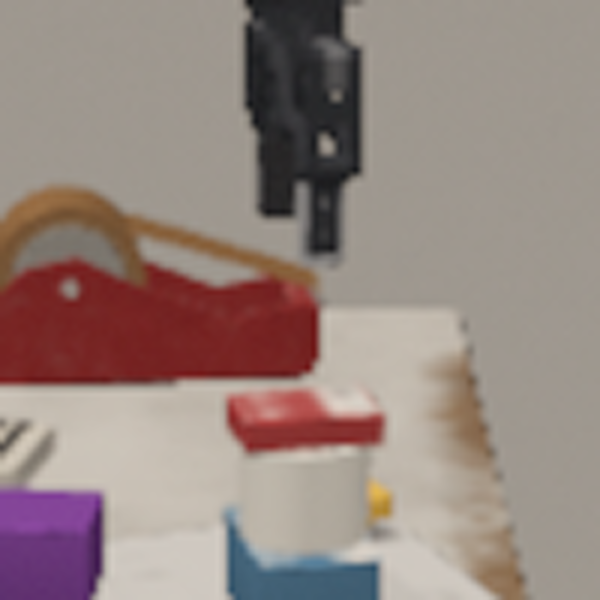

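Request:
drive_tool(
  motion=[1.6,5.8,20,0,0,0,75,1.6,5.8,50,0,0,0,75,1.6,5.8,70,0,0,0,75,1.6,5.8,79,0,0,0,70,1.6,5.8,79,0,0,0,60],
)

```text
t: 11.18
tcp_pos: [0.4741, 0.3821, 0.101]
tool_rot: [0.995, 0.096, -0.002, -0.002]
force: [1.2, 0.1, -0.5]
finger_gap: 0.704
```

```bash
python3 - <<'E'
from h import *
go([.474,.3844,.1],-79)
s=manip.snapshot("side");crop(s,340,140,70,80,8,"pics/r2.png")
E
```

```text
shift [ 0.3 -2.3  1.1] turn [-0.3  0.2  0.1] | t 11.18 tcp [0.4741 0.3821 0.101 ] q [0.49 0.67 1.58 0.01 0.89 1.86] F [ 1.2  0.1 -0.5] gap 0.704
```

View pics/r2.png

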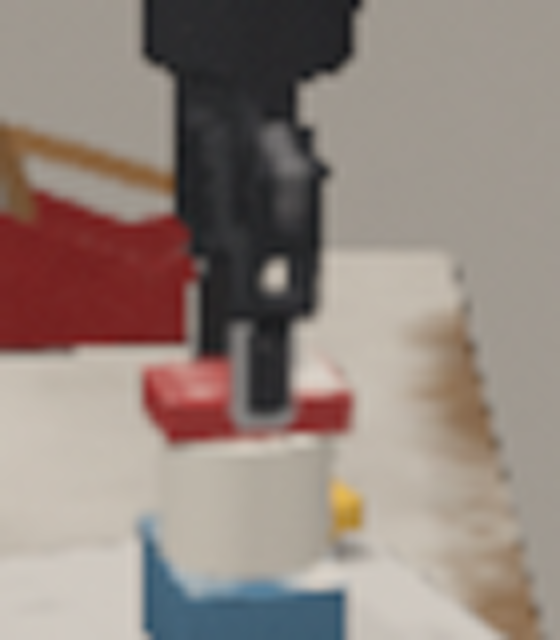

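The near fingertip sits in front of the carton's side face at about (373,192). Closing.

Request:
drive_tool(
  motion=[0,-2,1,0,0,0,58,0,-2,1,0,0,0,52,0,-2,1,0,0,0,47,0,-2,1,0,0,0,38,0,-2,1,0,0,0,38,0,-2,1,0,0,0,38],
  force=20,
)

```text
t: 11.98
tcp_pos: [0.4744, 0.385, 0.1013]
tool_rot: [0.995, 0.097, -0.001, -0.003]
force: [-1.0, -0.5, 5.1]
finger_gap: 0.522
```

Request:
drive_tool(
  motion=[0,0,-3,0,0,0,38,0,0,-10,0,0,0,38,0,0,-30,0,0,0,38,0,0,-70,0,0,0,38,0,0,-85,0,0,0,38,0,0,-85,0,0,0,38],
)

```text
t: 12.72
tcp_pos: [0.4751, 0.3847, 0.1872]
tool_rot: [0.995, 0.097, 0.0, -0.003]
force: [-0.2, 0.8, -0.6]
finger_gap: 0.523
```

```bash
python3 - <<'E'
from h import *
go([.4776,-.1811,.15],-87)
s=manip.snapshot("side");crop(s,330,120,80,100,6,"pics/r3.png")
E
```

```text
shift [-106.4  556.    33.3] turn [-0.4 -0.   8.1] | t 12.72 tcp [0.4751 0.3847 0.1872] q [0.49 0.56 1.51 0.01 1.06 1.87] F [-0.2  0.8 -0.6] gap 0.523
```

View pics/r3.png

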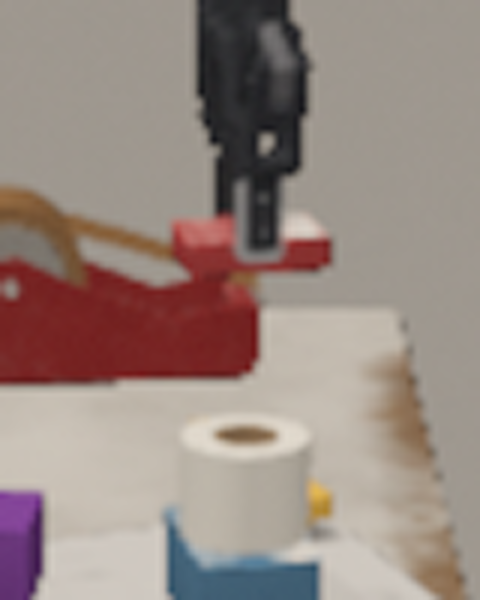

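The carton is held level and the roll is undisturbed. On to the small holder.

Request:
drive_tool(
  motion=[-6,30,0,0,0,0.5,38,-16,85,0,0,0,1,38,-27,142,0,0,0,2,38,-38,199,0,0,0,3,38,-49,256,5,0,0,4,38,-60,313,10,0,0,5,38,-71,370,15,0,0,6,38,-80,420,20,0,0,6.5,38],
)

```text
t: 13.78
tcp_pos: [0.4752, -0.0449, 0.162]
tool_rot: [0.999, 0.039, -0.003, -0.003]
force: [-0.1, 0.3, -0.5]
finger_gap: 0.521
```

```bash
python3 - <<'E'
from h import *
go([.4776,-.1811,.1],-87)
t=manip.snapshot("top")
crop(t,370,170,70,60,8,"pics/h1.png");crop(t,130,165,100,75,8,"pics/h2.png")
E
```

```text
shift [ -8.  136.4  61.1] turn [-0.4  0.3  1.5] | t 13.78 tcp [ 0.4752 -0.0449  0.162 ] q [-0.33  0.44  1.86  0.01  0.84  1.16] F [-0.1  0.3 -0.5] gap 0.521
```

View pics/h1.png

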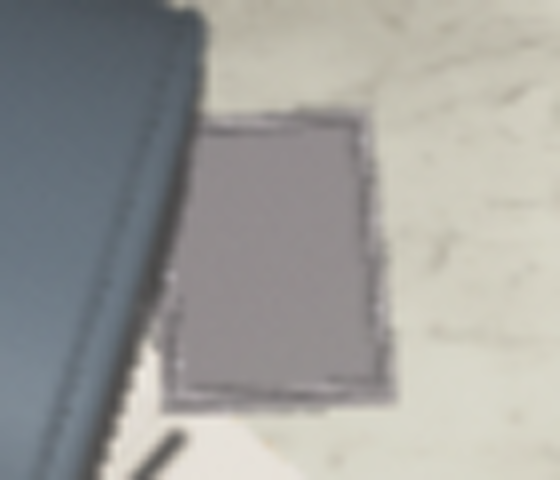

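View pics/h2.png

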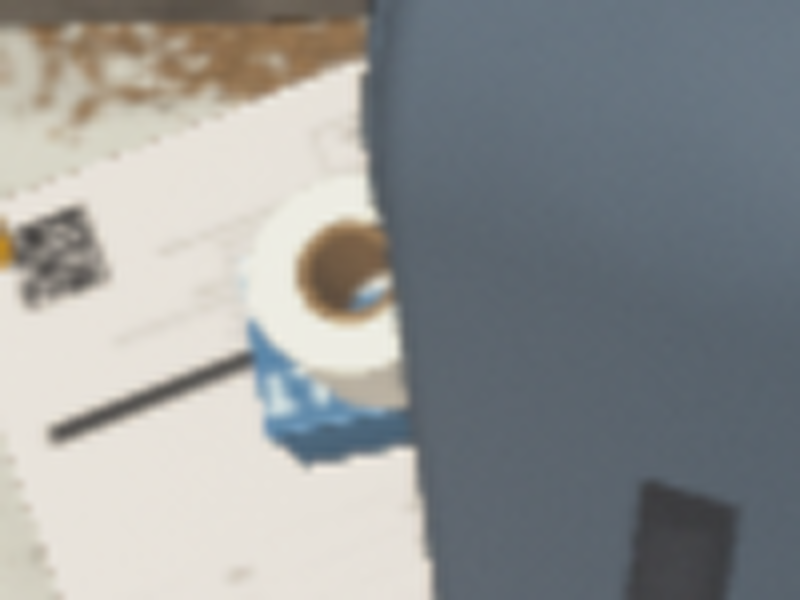

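Request:
drive_tool(
  motion=[-2,35,8,0,0,0.5,38,-4,85,25,0,0,1,38,-7,125,42,0,0,1.5,38,-8,136,55,0,0,1.5,38,-8,136,61,0,0,1.5,38,-8,136,61,0,0,1.5,38],
)

```text
t: 14.58
tcp_pos: [0.4776, -0.1846, 0.0995]
tool_rot: [1.0, 0.025, -0.003, -0.002]
force: [-0.7, 0.6, -1.1]
finger_gap: 0.52
```

```bash
python3 - <<'E'
from h import *
go([.4776,-.1811,.013],-87)
s=manip.snapshot("side");crop(s,330,260,90,90,7,"pics/r4.png")
E
```

```text
shift [ 0.8 -3.1 86.5] turn [-0.3  0.4 -0.1] | t 14.57 tcp [ 0.4776 -0.1846  0.0995] q [-0.59  0.59  1.82 -0.    0.74  0.93] F [-0.7  0.6 -1.1] gap 0.52
```

View pics/r4.png

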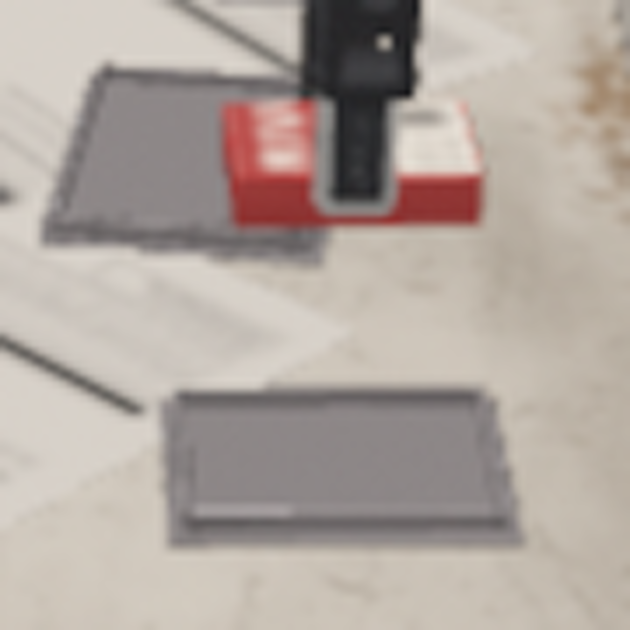

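Request:
drive_tool(
  motion=[1,-3,25,0,0,0,38,1,-3,55,0,0,0,38,1,-3,75,0,0,0,38,1,-3,82,0,0,0,38,1,-3,85,0,0,0,38,1,-3,85,0,0,0,38],
)

```text
t: 15.38
tcp_pos: [0.4789, -0.1814, 0.0157]
tool_rot: [1.0, 0.026, -0.002, -0.002]
force: [-0.2, 0.3, -0.9]
finger_gap: 0.523
```

```bash
python3 - <<'E'
from h import *
go([.4776,-.1811,.0095],-87)
s=manip.snapshot("side");crop(s,330,260,90,90,7,"pics/r5.png")
E
```

```text
shift [-1.2 -0.3  6.2] turn [-0.2  0.3 -0. ] | t 15.38 tcp [ 0.4789 -0.1814  0.0157] q [-0.58  0.74  1.86 -0.    0.55  0.94] F [-0.2  0.3 -0.9] gap 0.523
```

View pics/r5.png

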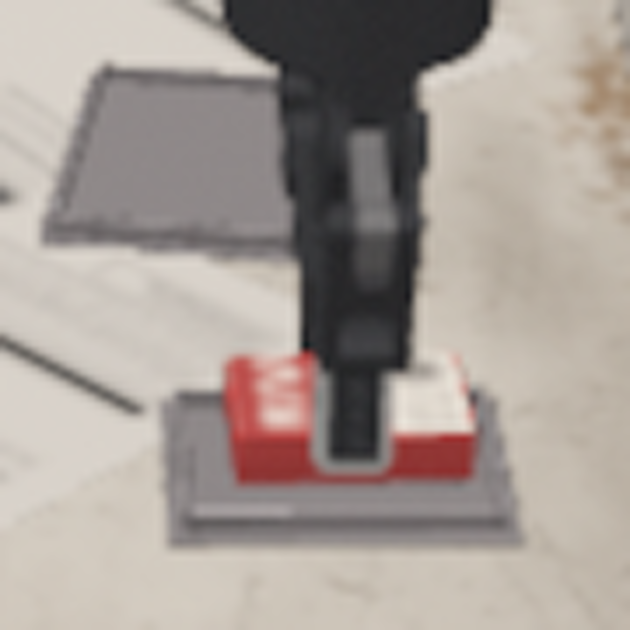

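Request:
drive_tool(
  motion=[-1.5,0,3,0,0,0,38,-1.5,0,5,0,0,0,38,-1.5,0,6,0,0,0,38,-1.5,0,6.5,0,0,0,38,-1.5,0,6.5,0,0,0,38],
)

```text
t: 16.05
tcp_pos: [0.4774, -0.1816, 0.0092]
tool_rot: [1.0, 0.026, -0.002, -0.002]
force: [0.7, -0.3, 0.1]
finger_gap: 0.522
```

Request:
drive_tool(
  motion=[0,0,1,0,0,0,38,0,0,1.5,0,0,0,38,0,0,1.5,0,0,0,38],
)

```text
t: 16.42
tcp_pos: [0.4774, -0.1816, 0.0089]
tool_rot: [1.0, 0.026, -0.002, -0.001]
force: [-1.1, 0.7, 9.0]
finger_gap: 0.522
```

```bash
python3 - <<'E'
from h import *
go([.4776,-.1811,.0095],-87)
s=manip.snapshot("side");crop(s,330,260,90,90,7,"pics/r6.png")
E
```

```text
shift [ 0.2 -0.5 -0.6] turn [-0.2  0.2 -0.1] | t 16.43 tcp [ 0.4774 -0.1816  0.0089] q [-0.58  0.76  1.86 -0.    0.53  0.94] F [-1.1  0.7  9. ] gap 0.522
```

View pics/r6.png

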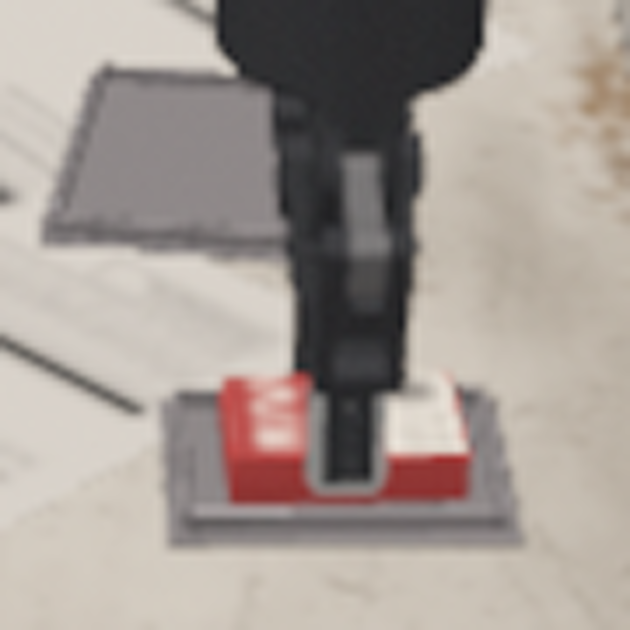

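The carton touches the floor at the expected height. Releasing.

Request:
drive_tool(
  motion=[0,0,-1,0,0,0,50,0,0,-1,0,0,0,54,0,0,-3,0,0,0,56,0,0,-15,0,0,0,58,0,0,-50,0,0,0,60,0,0,-105,0,0,0,70,0,0,-150,0,0,0,80,0,0,-180,0,0,0,85],
)

```text
t: 17.48
tcp_pos: [0.4786, -0.1823, 0.1919]
tool_rot: [1.0, 0.026, -0.001, -0.0]
force: [0.2, 0.9, -0.7]
finger_gap: 0.995
```

```bash
python3 - <<'E'
from h import *
s=manip.snapshot("side");t=manip.snapshot("top")
crop(s,330,260,90,90,7,"pics/r7.png");crop(t,130,165,100,75,8,"pics/r8.png")
g=manip.sense();print(g["tcp_pos"],g["q"])
E
```

```text
[ 0.4801588  -0.1832463   0.19299401] [-5.82219197e-01  4.31374412e-01  1.75227714e+00 -1.08564034e-04
  9.53978674e-01  9.36922299e-01]
```

View pics/r7.png

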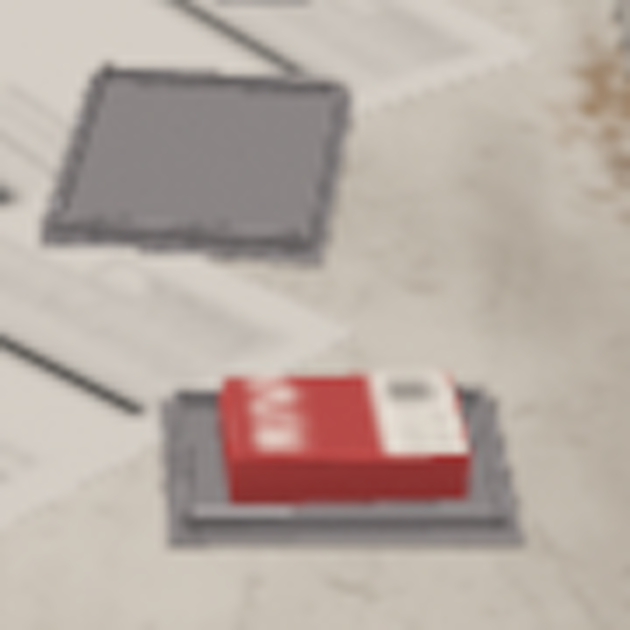

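View pics/r8.png

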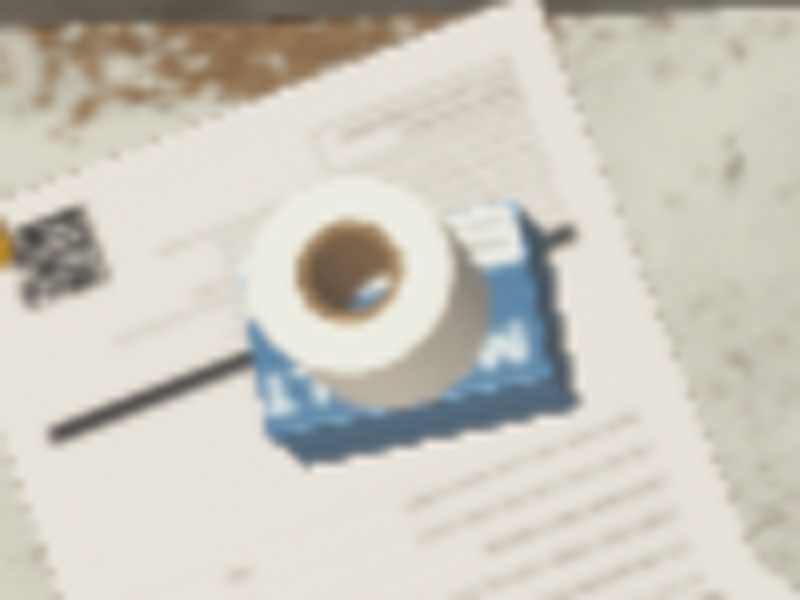

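The small carton lies flat in its holder, with its base corners at about (363,331) and (397,331) in the side view. The roll's top face is centred at about (173.5,199) in the top view.

```bash
python3 - <<'E'
from h import *
t=manip.snapshot("top")
f=lambda u,v:(130+u/8-.44,165+v/8-.44)
c=onz(t,*f(350,276),.095);print(c,onz(t,*f(245,276),.095),onz(t,*f(455,276),.095),onz(t,*f(350,177),.095),onz(t,*f(350,375),.095))
s=manip.snapshot("side");print((proj(s,c)-[330,120])*6)
C=[(520,203),(552,385),(265,430)]
for p in C: print(onz(t,*f(*p),.045))
print("bot",onz(t,*f(578,405),0),onz(t,*f(305,467),0))
go([c[0],c[1],.17],-60)
E
```

```text
[0.47583629 0.38730728 0.095     ] [0.47666545 0.41895801 0.095     ] [0.4750069  0.35564722 0.095     ] [0.50684258 0.38795617 0.095     ] [0.44507812 0.3866636  0.095     ]
[241.86794553 435.0452803 ]
[0.51209616 0.3483799  0.045     ]
[0.45291555 0.33755286 0.045     ]
[0.44084249 0.42673977 0.045     ]
bot [0.45733064 0.33952466 0.        ] [0.43913873 0.42705827 0.        ]
shift [  27.2 -568.6   20.6] turn [ -0.2   0.1 -27. ] | t 17.68 tcp [ 0.4781 -0.182   0.1896] q [-0.58  0.44  1.76 -0.    0.95  0.94] F [-0.2  0.3 -0.5] gap 0.998
```

Request:
drive_tool(
  motion=[1,-30,0,0,0,-2,85,4,-87,0,0,0,-4,85,7,-145,0,0,0,-7,85,10,-203,0,0,0,-10,85,12,-261,0,0,0,-13,85,15,-319,0,0,0,-16,85,18,-377,5,0,0,-19,85,20,-430,10,0,0,-22,85],
)

```text
t: 18.68
tcp_pos: [0.4745, 0.2502, 0.1785]
tool_rot: [0.976, 0.217, -0.003, -0.001]
force: [1.3, -0.8, -0.7]
finger_gap: 0.998
```

```bash
python3 - <<'E'
from h import *
go([.4765,.387,.15],-60)
t=manip.snapshot("top");crop(t,360,160,180,90,4,"pics/v1.png")
E
```

```text
shift [  60.  -122.9   28.6] turn [-0.2  0.3 -4.9] | t 18.68 tcp [0.4745 0.2502 0.1785] q [0.28 0.48 1.71 0.   0.96 1.41] F [ 1.3 -0.8 -0.7] gap 0.998
```

View pics/v1.png

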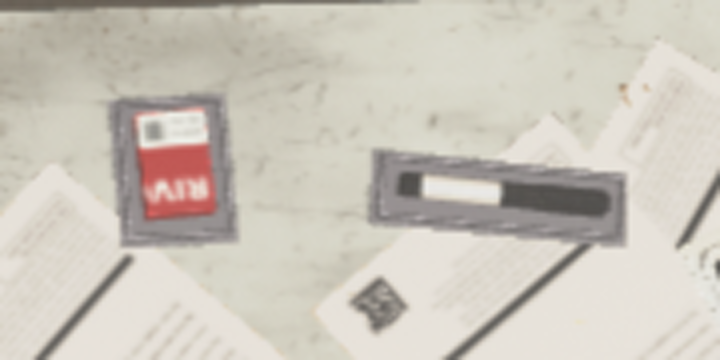

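From above, the small carton is at about (404,200) and the pen at about (486,208), both inside their walls. Continuing to the roll.

Request:
drive_tool(
  motion=[18,-37,0,0,0,-1.5,85,42,-86,5,0,0,-3,85,56,-115,15,0,0,-4.9,85,60,-123,22,0,0,-4.9,85,60,-123,28,0,0,-4.9,85,60,-123,28,0,0,-4.9,85],
)

```text
t: 19.48
tcp_pos: [0.4749, 0.3911, 0.1498]
tool_rot: [0.966, 0.26, -0.004, -0.003]
force: [-0.4, -0.0, 0.0]
finger_gap: 0.995
```

```bash
python3 - <<'E'
from h import *
go([.4765,.387,.062],-60)
s=manip.snapshot("side");crop(s,330,120,80,110,6,"pics/v2.png")
E
```

```text
shift [-0.2  5.  87.7] turn [-0.4  0.3  0.1] | t 19.48 tcp [0.4749 0.3911 0.1498] q [0.5  0.61 1.53 0.01 1.   1.54] F [-0.4 -0.   0. ] gap 0.995
```

View pics/v2.png

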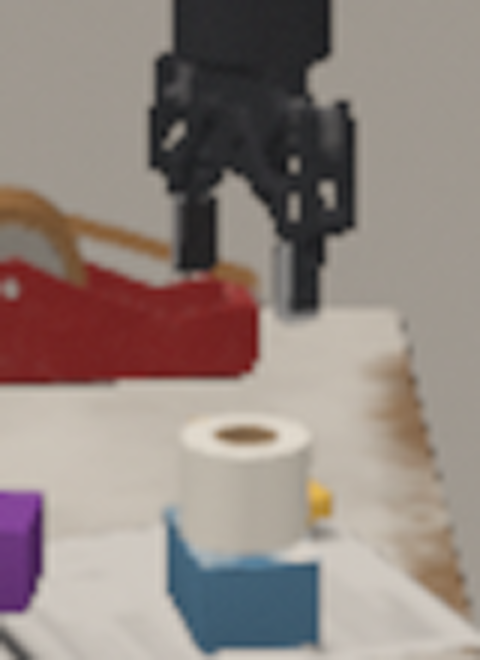

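Request:
drive_tool(
  motion=[0,5,5,0,0,0,85,0,5,20,0,0,0,85,0,5,25,0,0,0,85,0,5,25,0,0,0,85],
)

```text
t: 20.02
tcp_pos: [0.4772, 0.3868, 0.1245]
tool_rot: [0.966, 0.26, -0.004, -0.003]
force: [-0.1, 0.1, 0.4]
finger_gap: 1.001
```

```bash
python3 - <<'E'
from h import *
go([.4765,.387,.062],-60)
E
```

```text
shift [-0.2 -0.1 62.5] turn [-0.4  0.3  0.1] | t 20.02 tcp [0.4772 0.3868 0.1245] q [0.5  0.65 1.55 0.01 0.95 1.54] F [-0.1  0.1  0.4] gap 1.001
```

Request:
drive_tool(
  motion=[0,0,15,0,0,0,85,0,0,35,0,0,0,85,0,0,52,0,0,0,85,0,0,61,0,0,0,85,0,0,61,0,0,0,78,0,0,61,0,0,0,70,0,0,61,0,0,0,55,0,0,61,0,0,0,55],
  force=25,
)

```text
t: 21.02
tcp_pos: [0.4774, 0.3874, 0.0645]
tool_rot: [0.966, 0.26, -0.003, -0.003]
force: [0.2, 0.4, 3.4]
finger_gap: 0.723
```

```bash
python3 - <<'E'
from h import *
go([.4765,.387,.062],-60)
s=manip.snapshot("side");crop(s,330,120,80,110,6,"pics/v3.png")
E
```

```text
shift [-0.9 -0.1  2.5] turn [-0.4  0.2  0.1] | t 21.02 tcp [0.4774 0.3874 0.0645] q [0.5  0.74 1.58 0.01 0.83 1.54] F [0.2 0.4 3.4] gap 0.723
```

View pics/v3.png

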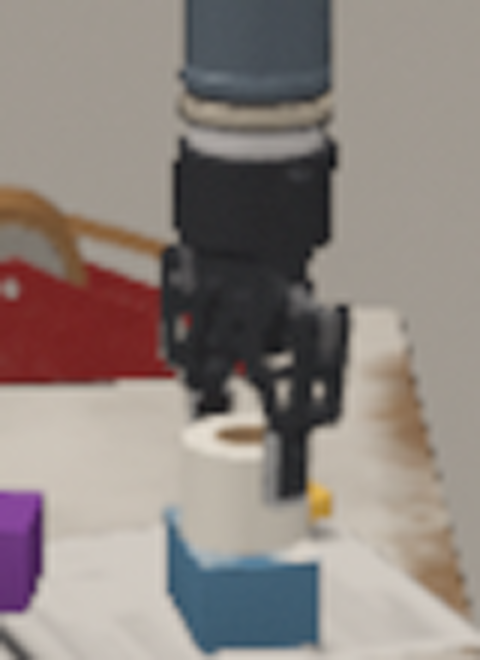

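The grip is at a 61.7 mm gap, matching the roll's diameter. Lifting.

Request:
drive_tool(
  motion=[0,0,0,0,0,0,55,0,0,-3,0,0,0,55,0,0,-10,0,0,0,55,0,0,-35,0,0,0,55,0,0,-70,0,0,0,55,0,0,-90,0,0,0,55,0,0,-90,0,0,0,55],
  force=30,
)

```text
t: 21.95
tcp_pos: [0.4791, 0.3876, 0.1565]
tool_rot: [0.966, 0.26, -0.001, -0.004]
force: [0.5, 0.3, -1.9]
finger_gap: 0.72
```

```bash
python3 - <<'E'
from h import *
go([.4622,.1773,.1],-60)
s=manip.snapshot("side");crop(s,330,120,80,110,6,"pics/v4.png")
t=manip.snapshot("top");crop(t,230,180,70,60,8,"pics/v5.png")
E
```

```text
shift [-120.1  173.9   55.1] turn [-0.4 -0.   0.1] | t 21.95 tcp [0.4791 0.3876 0.1565] q [0.5  0.6  1.53 0.01 1.01 1.54] F [ 0.5  0.3 -1.9] gap 0.72
```

View pics/v4.png

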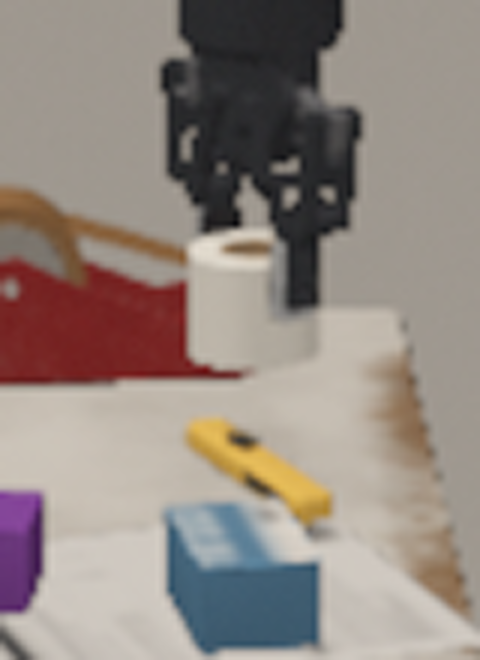

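View pics/v5.png

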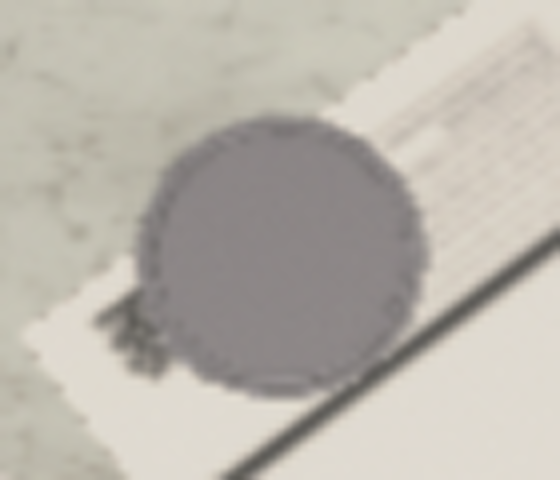

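The roll hangs upright and the large carton has not moved. The round holder is centred at about (265,211) in the top view.

Request:
drive_tool(
  motion=[-15,22,0,0,0,0,55,-45,65,0,0,0,0,55,-78,113,5,0,0,0,55,-105,152,15,0,0,0,55,-120,174,35,0,0,0,55,-120,174,50,0,0,0,55,-120,174,55,0,0,0,55,-120,174,55,0,0,0,55],
)

```text
t: 23.05
tcp_pos: [0.46, 0.1764, 0.0976]
tool_rot: [0.966, 0.26, -0.004, -0.003]
force: [0.3, -0.9, -1.4]
finger_gap: 0.722
```

```bash
python3 - <<'E'
from h import *
t=manip.snapshot("top");print(onz(t,264.9,211.4,.002))
go([.462,.1768,.035],-60)
s=manip.snapshot("side");crop(s,320,180,90,90,7,"pics/v6.png")
E
```

```text
[0.46259284 0.17636295 0.002     ]
shift [ 1.8  1.  63. ] turn [-0.4  0.3  0.1] | t 23.1 tcp [0.4604 0.1765 0.0981] q [0.14 0.57 1.87 0.01 0.7  1.17] F [ 0.8 -0.1 -1.3] gap 0.722
```

View pics/v6.png

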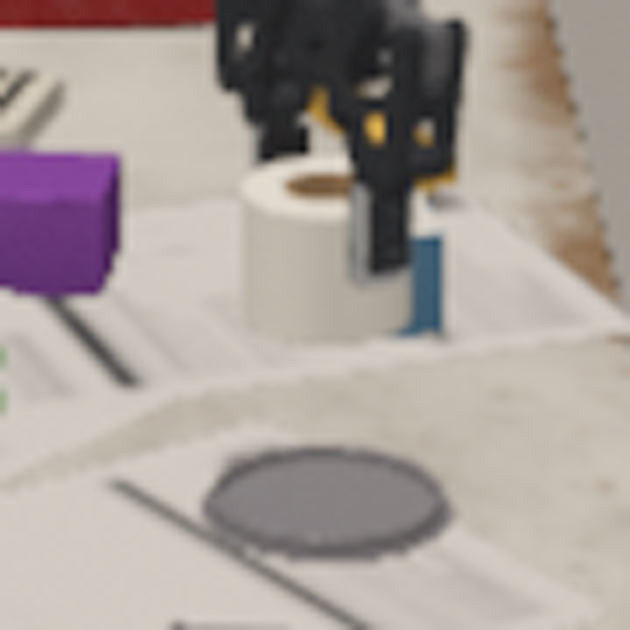

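Lowering the roll.

Request:
drive_tool(
  motion=[2,1,20,0,0,0,55,2,1,45,0,0,0,55,2,1,63,0,0,0,55,2,1,71,0,0,0,55,2,1,73,0,0,0,55,2,1,73,0,0,0,55],
)

```text
t: 23.9
tcp_pos: [0.4628, 0.1773, 0.0259]
tool_rot: [0.966, 0.26, -0.002, -0.003]
force: [-0.0, -0.3, -1.5]
finger_gap: 0.719
```

```bash
python3 - <<'E'
from h import *
go([.4622,.1768,.0225],-60)
s=manip.snapshot("side");crop(s,320,180,90,90,7,"pics/v7.png")
E
```

```text
shift [-0.8  0.1  3.4] turn [-0.4  0.2  0.2] | t 23.9 tcp [0.4628 0.1773 0.0259] q [0.14 0.71 1.9  0.01 0.53 1.17] F [-0.  -0.3 -1.5] gap 0.719
```

View pics/v7.png

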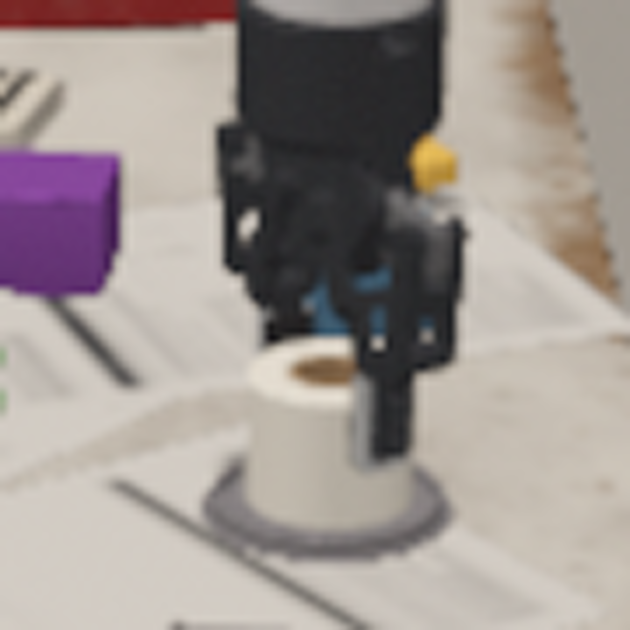

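Request:
drive_tool(
  motion=[-1,0,2,0,0,0,55,-1,0,3.5,0,0,0,55,-1,0,4.5,0,0,0,55,-1,0,4.5,0,0,0,55],
)

```text
t: 24.45
tcp_pos: [0.4621, 0.1768, 0.0221]
tool_rot: [0.966, 0.26, -0.002, -0.003]
force: [-1.1, 0.8, 3.4]
finger_gap: 0.719
```

The roll touches the floor at the expected height. Releasing.

Request:
drive_tool(
  motion=[0,0,-0.5,0,0,0,66,0,0,-0.5,0,0,0,72,0,0,-0.5,0,0,0,80,0,0,-5,0,0,0,84,0,0,-30,0,0,0,85,0,0,-75,0,0,0,85,0,0,-120,0,0,0,85,0,0,-140,0,0,0,85],
)

```text
t: 25.45
tcp_pos: [0.4639, 0.1763, 0.1648]
tool_rot: [0.966, 0.26, 0.0, -0.003]
force: [0.1, -0.3, 0.2]
finger_gap: 0.995
```

```bash
python3 - <<'E'
from h import *
s=manip.snapshot("side");crop(s,320,180,90,90,7,"pics/w1.png")
t=manip.snapshot("top");crop(t,130,165,100,75,8,"pics/w2.png")
go([.48,.38,.15],10)
E
```

```text
shift [ 115.7 -168.1   15.7] turn [ -0.1  -0.3 -69.8] | t 25.55 tcp [0.4644 0.1764 0.1646] q [0.13 0.46 1.82 0.01 0.86 1.17] F [-0.9  0.6 -0.2] gap 0.995
```

View pics/w1.png

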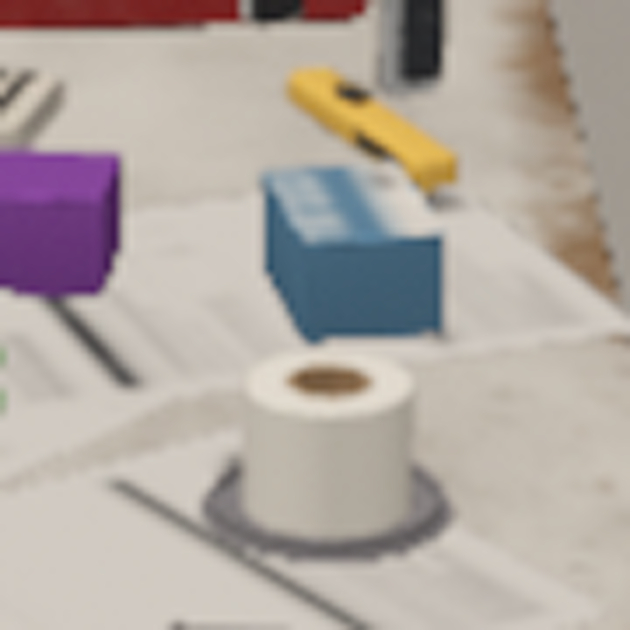

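View pics/w2.png

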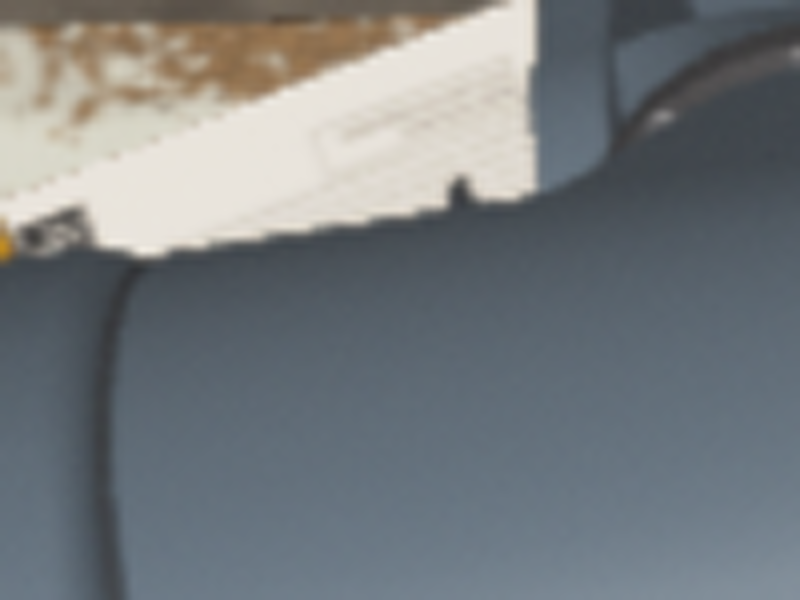

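The roll stands upright in its holder, centred at about (367,247) in the side view. I'll check the large carton's pose against this side view.

```bash
python3 - <<'E'
from h import *
s=manip.snapshot("side")
f=lambda u,v:(320+u/7-.43,180+v/7-.43)
P={k:onz(s,*f(*p),.045) for k,p in dict(nl=(308,242),nr=(440,236),fl=(262,175)).items()}
for k,v in P.items():print(k,v)
print("ctr",(P["nr"]+P["fl"])/2,"ang",np.degrees(np.arctan2(*(P["nr"]-P["nl"])[[1,0]])),np.degrees(np.arctan2(*(P["fl"]-P["nl"])[[1,0]])))
go([.4765,.3876,.12],9)
E
```

```text
nl [0.45640294 0.34336455 0.045     ]
nr [0.51021588 0.35049749 0.045     ]
fl [0.43805161 0.42380433 0.045     ]
ctr [0.47413375 0.38715091 0.045     ] ang 7.550571072460988 102.85137440016358
shift [ 117.5 -175.9   44.1] turn [ -0.3  -0.2 -68.8] | t 25.6 tcp [0.4634 0.1762 0.1631] q [0.13 0.46 1.82 0.01 0.86 1.17] F [-0.3  0.2  0.4] gap 0.998
```

The side view agrees within about 2 mm and 3°. Approaching with the jaws across the 61 mm width.

Request:
drive_tool(
  motion=[15,-22,0,0,0,-9.5,85,40,-60,0,0,0,-19,85,70,-105,0,0,0,-29,85,95,-142,10,0,0,-39,85,110,-165,25,0,0,-49,85,117,-176,40,0,0,-59,85,117,-176,44,0,0,-69,85,117,-176,44,0,0,-69,85],
  force=40,
)

```text
t: 26.6
tcp_pos: [0.4745, 0.3868, 0.1176]
tool_rot: [0.649, 0.761, -0.001, -0.003]
force: [0.2, -0.5, -0.3]
finger_gap: 0.997
```

```bash
python3 - <<'E'
from h import *
go([.476,.3875,.018],9)
s=manip.snapshot("side");crop(s,320,140,90,100,6,"pics/x1.png")
E
```

```text
shift [ 0.1  2.2 99.6] turn [-0.4 -0.2  0.1] | t 26.6 tcp [0.4745 0.3868 0.1176] q [0.5  0.66 1.56 0.01 0.93 0.34] F [ 0.2 -0.5 -0.3] gap 0.997
```

View pics/x1.png

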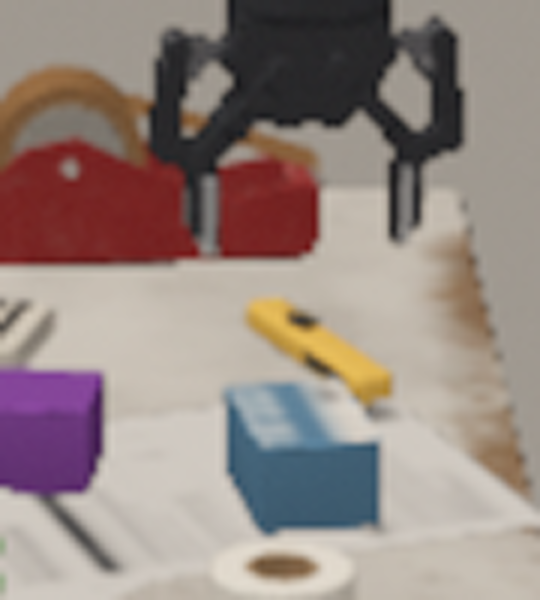

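Request:
drive_tool(
  motion=[0,2,20,0,0,0,85,0,2,45,0,0,0,85,0,2,65,0,0,0,85,0,2,85,0,0,0,85,0,2,96,0,0,0,85,0,2,99,0,0,0,85,0,2,99,0,0,0,80],
)

```text
t: 27.52
tcp_pos: [0.4767, 0.3876, 0.0196]
tool_rot: [0.65, 0.76, -0.0, -0.003]
force: [0.8, 0.2, 0.3]
finger_gap: 0.938
```

```bash
python3 - <<'E'
from h import *
go([.476,.3875,.018],9)
s=manip.snapshot("side");crop(s,320,140,90,100,6,"pics/x2.png")
E
```

```text
shift [-0.  -0.7  1.6] turn [-0.3 -0.2 -0. ] | t 27.52 tcp [0.4767 0.3876 0.0196] q [0.5  0.8  1.59 0.01 0.75 0.34] F [0.8 0.2 0.3] gap 0.938
```

View pics/x2.png

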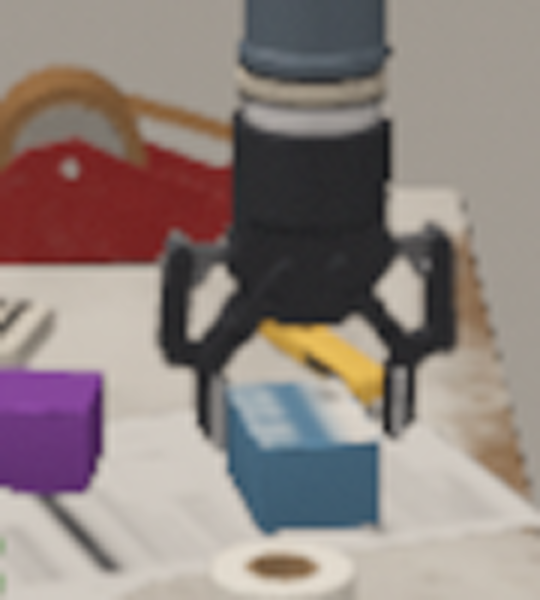

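The fingers straddle the carton, with tips at about (356,213) and (386,212) in the side view. Closing.

Request:
drive_tool(
  motion=[0,0,1,0,0,0,74,0,0,1,0,0,0,68,0,0,1,0,0,0,62,0,0,1,0,0,0,54,0,0,1,0,0,0,54,0,0,1,0,0,0,54],
  force=40,
)

```text
t: 28.32
tcp_pos: [0.4768, 0.3878, 0.0194]
tool_rot: [0.649, 0.76, -0.0, -0.003]
force: [-1.5, 0.5, 5.9]
finger_gap: 0.697
```

Request:
drive_tool(
  motion=[0,0,-2,0,0,0,54,0,0,-8,0,0,0,54,0,0,-30,0,0,0,54,0,0,-70,0,0,0,54,0,0,-105,0,0,0,54,0,0,-115,0,0,0,54,0,0,-115,0,0,0,54],
)

```text
t: 29.2
tcp_pos: [0.4772, 0.3873, 0.1344]
tool_rot: [0.649, 0.76, 0.0, -0.003]
force: [0.5, -0.6, -3.3]
finger_gap: 0.698
```

```bash
python3 - <<'E'
from h import *
go([.44,.0048,.15],-6.5)
s=manip.snapshot("side");crop(s,320,120,90,100,6,"pics/x3.png")
t=manip.snapshot("top");crop(t,290,180,85,75,8,"pics/x4.png")
E
```

```text
shift [-371.9  -96.6  -17. ] turn [-0.2 -0.2 15.5] | t 29.2 tcp [0.4772 0.3873 0.1344] q [0.5  0.63 1.54 0.01 0.97 0.34] F [ 0.5 -0.6 -3.3] gap 0.698
```

View pics/x3.png

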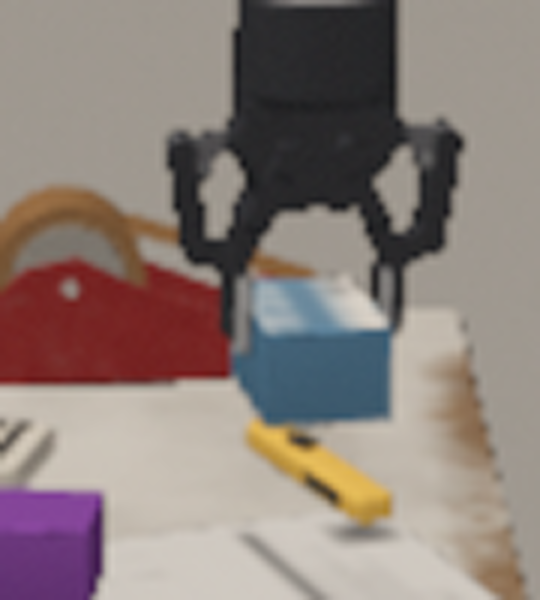

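View pics/x4.png

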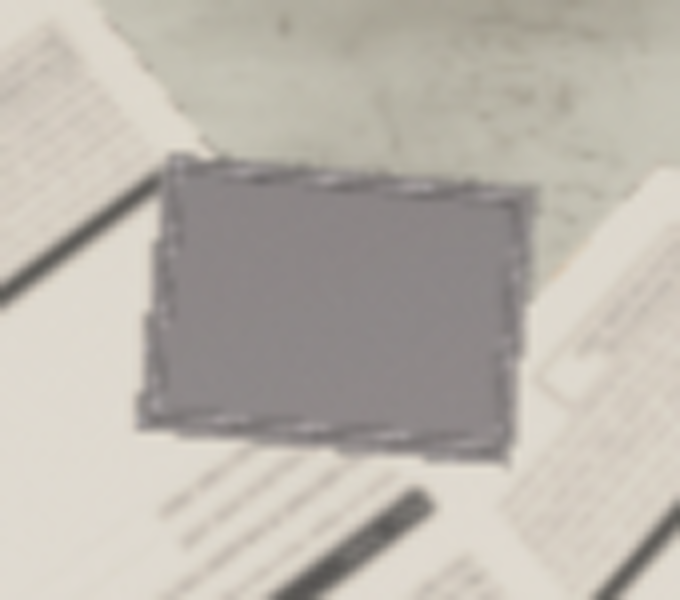

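The large carton is level in the grip, and the holder's foot corners are clear in the top view. Moving over; the carton's base stays at about 0.11 m, above the roll.

Request:
drive_tool(
  motion=[-28,-7,-4,0,0,1,54,-80,-21,-10,0,0,3,54,-135,-35,-16,0,0,5.5,54,-190,-49,-17,0,0,8,54,-245,-64,-17,0,0,10.5,54,-300,-78,-17,0,0,13,54,-345,-90,-17,0,0,15,54,-372,-97,-17,0,0,15.5,54],
)

```text
t: 30.3
tcp_pos: [0.4377, 0.0022, 0.1481]
tool_rot: [0.747, 0.665, -0.003, -0.004]
force: [-0.4, 0.5, -2.5]
finger_gap: 0.703
```

```bash
python3 - <<'E'
from h import *
t=manip.snapshot("top")
f=lambda u,v:(290+u/8-.44,180+v/8-.44)
w=np.array([onz(t,*f(*p),.001)[:2] for p in [(172,155),(538,188),(508,463),(138,430)]])
print(w.mean(0),[(np.hypot(*(w[(i+1)%4]-w[i])),np.degrees(np.arctan2(*(w[(i+1)%4]-w[i])[::-1]))) for i in range(4)])
go([*w.mean(0),.06],-6.5)
E
```

```text
[0.44052714 0.00358815] [(np.float64(0.11934721025096805), np.float64(-96.81392410139422)), (np.float64(0.09157133015130148), np.float64(171.8526194810865)), (np.float64(0.11930444681234692), np.float64(83.27888796101223)), (np.float64(0.0917635495997614), np.float64(-8.117781125844997))]
shift [ 3.8  2.9 88. ] turn [-0.6  0.  -0.2] | t 30.35 tcp [4.381e-01 1.000e-04 1.481e-01] q [-0.25  0.43  1.97 -0.    0.76 -0.14] F [ 1.  -2.4 -2.5] gap 0.692
```

Request:
drive_tool(
  motion=[3,3,20,-0.5,0,0.3,54,3,3,50,-0.5,0,0.3,54,3,3,75,-0.5,0,0.3,54,3,3,88,-0.5,0,0.3,54,3,3,95,-0.5,0,0.3,54,3,3,95,-0.5,0,0.3,54],
)

```text
t: 31.1
tcp_pos: [0.4405, 0.0029, 0.0528]
tool_rot: [0.749, 0.663, -0.001, -0.001]
force: [0.3, -0.1, -3.0]
finger_gap: 0.697
```

```bash
python3 - <<'E'
from h import *
go([.4405,.004,.0224],-7)
s=manip.snapshot("side");crop(s,310,220,90,90,7,"pics/x5.png")
E
```

```text
shift [ 1.1 -0.1 30.4] turn [-0.1  0.   0. ] | t 31.1 tcp [0.4405 0.0029 0.0528] q [-0.25  0.63  2.03 -0.    0.48 -0.13] F [ 0.3 -0.1 -3. ] gap 0.697
```

View pics/x5.png

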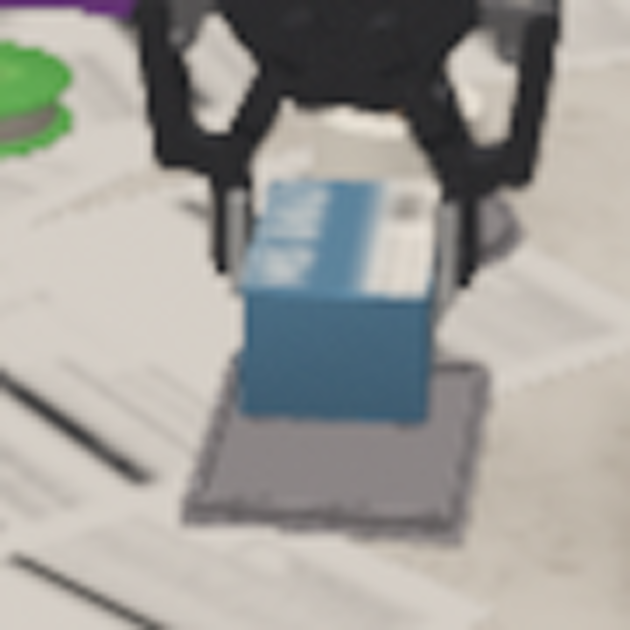

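The carton is aligned over the holder. Lowering.

Request:
drive_tool(
  motion=[1,0,8,0,0,0,54,1,0,18,0,0,0,54,1,0,25,0,0,0,54,1,0,28,0,0,0,54,1,0,28,0,0,0,54],
)

```text
t: 31.78
tcp_pos: [0.4407, 0.0038, 0.0249]
tool_rot: [0.749, 0.663, -0.001, -0.0]
force: [0.2, 0.7, -3.1]
finger_gap: 0.695
```

```bash
python3 - <<'E'
from h import *
go([.4405,.004,.0224],-7)
s=manip.snapshot("side");crop(s,310,220,90,90,7,"pics/x6.png")
E
```

```text
shift [ 0.2 -0.2  2.5] turn [-0.1  0.   0. ] | t 31.77 tcp [0.4407 0.0038 0.0249] q [-0.25  0.69  2.04 -0.    0.41 -0.12] F [ 0.2  0.7 -3.1] gap 0.695
```

View pics/x6.png

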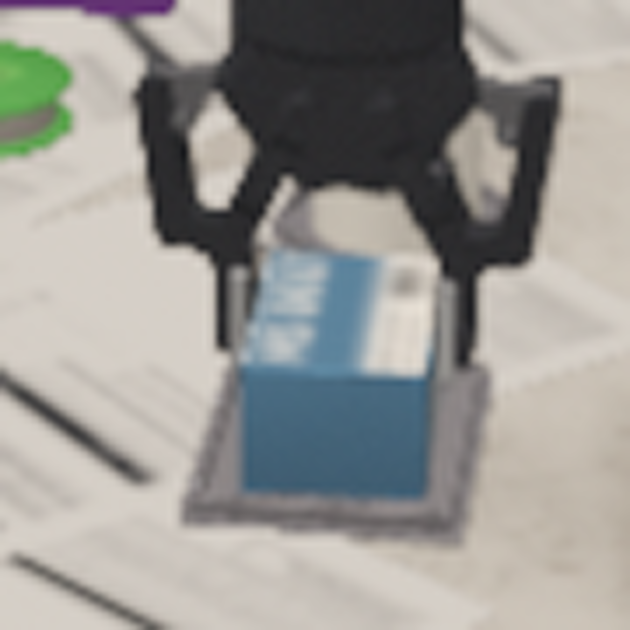

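Request:
drive_tool(
  motion=[0,0,1.5,0,0,0,54,0,0,2.8,0,0,0,54,0,0,3.3,0,0,0,54,0,0,3.3,0,0,0,54],
)

```text
t: 32.33
tcp_pos: [0.4409, 0.0037, 0.0225]
tool_rot: [0.749, 0.663, -0.0, 0.0]
force: [0.1, -0.8, 4.3]
finger_gap: 0.693
```

The carton touches the floor at the expected height. Releasing and retreating.

Request:
drive_tool(
  motion=[0,0,-0.5,0,0,0,64,0,0,-0.5,0,0,0,70,0,0,-0.5,0,0,0,78,0,0,-5,0,0,0,82,0,0,-30,0,0,0,85,0,0,-75,0,0,0,85,0,0,-125,0,0,0,85,0,0,-170,0,0,0,85],
)

```text
t: 33.33
tcp_pos: [0.4407, 0.0038, 0.1944]
tool_rot: [0.749, 0.663, -0.0, 0.0]
force: [1.3, -1.0, 0.4]
finger_gap: 0.992
```

```bash
python3 - <<'E'
from h import *
go([.25,.55,.25],30)
s=manip.snapshot("side");crop(s,260,180,160,270,2.2,"pics/y1.png")
E
```

```text
shift [ 519.  -255.5  -56. ] turn [  0.   0. -37.] | t 33.33 tcp [0.4407 0.0038 0.1944] q [-0.25  0.34  1.92 -0.    0.88 -0.12] F [ 1.3 -1.   0.4] gap 0.992
```

View pics/y1.png

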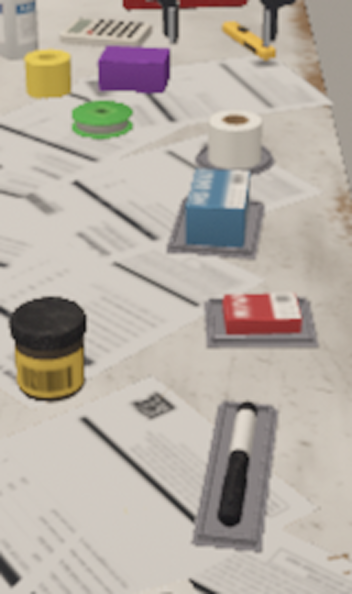

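All four things sit in their holders, and the tub and spool are undisturbed. I'll move the arm aside for a top check.

Request:
drive_tool(
  motion=[30,0,-10,0,0,0,85,88,0,-20,0,0,0,85,145,0,-30,0,0,0,85,203,0,-30,0,0,0,85,260,0,-30,0,0,0,85,318,0,-30,0,0,0,85,370,0,-30,0,0,0,85,370,0,-30,0,0,0,85],
)

```text
t: 34.38
tcp_pos: [0.488, 0.3739, 0.2279]
tool_rot: [0.747, 0.665, 0.003, 0.004]
force: [0.1, -1.7, 0.8]
finger_gap: 0.993
```

```bash
python3 - <<'E'
from h import *
t=manip.snapshot("top");crop(t,225,165,310,120,2.5,"pics/y2.png")
E
```

```text
(no output)
```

View pics/y2.png

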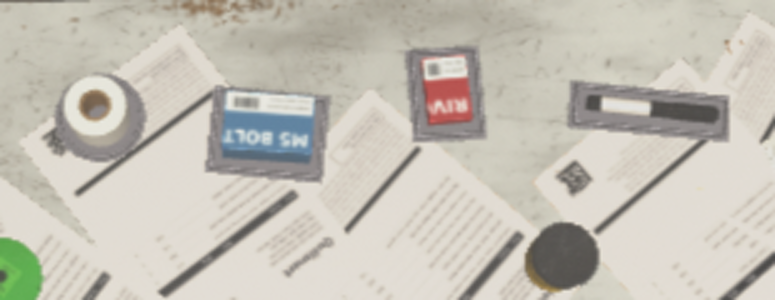

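```bash
python3 - <<'E'
from h import *
t=manip.snapshot("top")
f=lambda u,v:(225+u/2.5-.3,165+v/2.5-.3)
for n,p,z,h in [("roll",(95,103),.053,(.4624,.1768)),("large",(268,123),.048,(.4403,.0042)),("small",(447,90),.019,(.4776,-.1811)),("pen",(652,108),.012,(.4534,-.3905))]:
    w=onz(t,*f(*p),z)[:2];print(n,w.round(4),"off mm",((w-h)*1000).round(1))
s=manip.sense();print(s["t"],np.abs(s["qd"]).max(),s["force"])
manip.sign_off()
E
```

```text
roll [0.4641 0.1763] off mm [ 1.7 -0.5]
large [0.4403 0.0043] off mm [-0.   0.1]
small [ 0.4772 -0.181 ] off mm [-0.4  0.1]
pen [ 0.4544 -0.3924] off mm [ 1.  -1.9]
34.475 0.02938313599493676 [ 0.97226385 -0.68003811 -0.53511305]
the job is handed in; nothing more can be done
```

I took the stack apart from the top down and set the pen, small carton, label roll and large carton each flat in its own holder. I handed the job in at about 34.5 s; sign-off gives no verdict.

- **Position:** the last top view puts each thing within about 2 mm of its holder's centre.
- **Flatness:** each thing touched its holder floor at the expected height. They looked flat and upright in the side view, though I did not measure tilt.
- **Everything else:** the tub and the spool looked untouched, and the gripper was open and clear of everything.
- **Disagreement:** the task says the small carton's length lies roughly along the pen. In the images it lay across the pen, so I gripped and placed it as seen.
- **Large carton:** before its grasp, the two views of it differed by about 2 mm and 3°; the grip still closed on it cleanly.

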